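Pry the stuck cap up its dowels and clip the bar away

ROBOT

A 6-joint arm with a two-finger parallel gripper is mounted at the origin on the work surface. World frame = base frame: x ahead of the robot, y to its left, z up, the work surface at z = 0. Lengths are in mm, angles in rad, forces in N, time in s.
With the tool pointing down it reaches from about 350 to 975 mm from the base axis. Payload 7.1 kg.
Tool frame: the origin (TCP) lies on the mounting face of the last link; the fingertips stand 182 mm ahead of it and the grasp point (between the pads) lies 163 mm ahead of it (ctrl.tip_reach is the distance from the TCP to the fingertips, in mm); z points along the fingers, y is the direction in which the jaws open and shut (so a half turn about z gives the same grasp; the last joint's range is limited). The gripper opens to 88 mm and grips with 3 to 60 N. Pads are 20 mm wide; open, the fingers measure 115 mm over their backs; the gripper's body (75 mm by 178 mm) begins 61 mm behind the grasp point.
Start: joints at [-1.171, 0.423, 1.63, -0, 1.089, -0.019], TCP at [254.181, -570.963, 404.675] pointing down, gripper open.
Joint ranges: [-3, 3], [-0.9, 2.11], [0.09, 2.58], [-1.31, 4.45], [0.11, 2.69], [-2.54, 2.54]. Speed limits (rad/s): [2.39, 2.39, 3.01, 3.14, 3.14, 3.14].

INTERFACE

Orientations are given as a rotation vector (axis times angle).
In Python, from workcell import ctrl gives the robot as it stands.
- The arm moves only by the tool jog_arm, never from a script. Its argument "steps" is a list that holds one entry, the list of rows, each a list of 7 numbers: the shift along the tool's x, y, z in m, then the turn, a rotation vector about the tool's x, y, z in degrees, then the gripper's target within -1 to 1 (shut at 1, half-way at 0, fully open at -1). A call has 1 to 20 rows; each row shifts and turns the commanded pose from where the row before left it, along the tool's axes as they then stand; what a row does not reach is not made up. A row lasts 1/12 s, in which the tool goes at most 41.7 mm and 7.16 degrees, less where a joint would pass 70% of its speed; a pose out of reach is approached as far as the arm can. A call is refused whole if a number of a shift passes 0.0417 or a number of a turn 7.16, either way. A call with a gripper value outside its range is refused whole. The fingers move at their own pace and stop on an object; the grip force is fixed at half the most. Time passes only in rows, so rows that do not move let the fingers close. It gives the time, the measured TCP pose, the force and the opening at its end, in the units of the state.
- ctrl.get_obs(): the state, without advancing time (a new reading comes with each control period).
- ctrl.get_image(name): name is "side" or "top" or "wrist"; returns the picture (420x560x3 uint8, red, green, blue); there is no depth.
- ctrl.camera_info(name): a dict with "fx", "fy", "cx", "cy" (pixels), "dist" ([k1, k2, p1, p2, k3] as OpenCV has them; the pictures are not rectified), "origin" and "attitude" of the camera in the world; the wrist camera has in their place "T_tool_cam" (4x4, takes a point from camera to tool coordinates, whose origin is the TCP and whose axes are the flange's). Camera axes: x right, y down, z forward; pixel columns grow to the right and rows downward; lengths in mm; the calibration is good to about 2 mm. A picture is of the moment at which its call begins: read the wrist's pose just before it. camera_info takes no time and is no camera call.
- ctrl.close_job(): hands the job in, once; it reports no verdict.
Trained networks look in the newest picture that a camera, given by its name, has taken for a name from the list of things; names that differ only in an ending like _2 or _b are one class to them, and where a whole thing is asked for, a point or a joint stands for the part that bears it (a point fixed in the world has none). Each returns a list of dicts, best first, with "p" (0 to 1); they miss things now and then, are a little off and sometimes report something else, mostly with a low value. They report only what shows in the picture. A call takes as long as a camera call. They do not tell look-alikes from the thing itself.
- ctrl.look_for(thing, camera): "bbox" ([left, top, right, bottom] in pixels, round what is visible of it).
- ctrl.trace(thing, camera): "pixels" (420x560 bool, what is visible of it) and "bbox" ([left, top, right, bottom] in pixels, round what is visible of it).
- ctrl.landmark_of(thing, camera): "uv" ([column, row] in pixels: a listed point, or the origin of a listed thing).
The state is a dict: "t": time; "qpos": joint angles; "qvel": joint speeds; "joint_torque": joint torques, N m; "ee_pos": TCP position; "orientation": TCP orientation; "ft_force": force on the tool from outside, world axes, zero at the start; "moment": the same for the moment, N m; "width": finger opening in mm.
Only numpy, scipy, OpenCV 4.12 (cv2) and the standard library are available. Lean on these libraries where they do the work, as an engineer would, in place of code of your own. Each camera call takes 0.05 s, during which the arm holds its last target.

TASK

The steel cap on the aluminium gear case is stuck on its dowels. With the pry bar over the yellow fulcrum lug and its tip under the cap's edge, lever the cap up until it stands about 9 mm off the case, but never up against the brass stop rings above it. Then snap the bar fully down into both sprung clips of the blue holder, let go, and leave everything else on the bench undisturbed.

Things in the scene. Friction and masses are not known exactly. Their poses are not given: they have to be found in the camera images.
- bar_mid (a point): Loose pry bar, 200 mm long, 0.4 to 0.55 kg, flat on the bench at first. This point: centre of its orange handle, on the bar's axis, 12 mm up; x to the tip, y across (grip across y). Along x from here, mm: handle 24 x 24 from -30 to 30; round tail, 16 dia., -60 to -30; round shank, 16 dia., 30 to 80; blade 22 wide, 5 thick (z), on the axis, 80 to 140 (tip). Balances at about x = 9.
- case: Aluminium gear case, fixed, foot 150 x 130 x 10 mm. Origin on the bench, z up, x towards the fulcrum lug. Deck 82 mm high. In its +x side a trough, y -23 to 23, x 3 to 50 mm, floor 53 mm high, runs in under the cap; its sides are 82 mm high, out to x = 62; beyond that only the foot. Two dowels rise through the cap at x -20, y +-36 mm, with brass stop rings on top (116 mm high).
- fulcrum_mid (a point): Yellow fulcrum lug, part of the case, across the outer end of the trough. This point: centre of its rounded top, a round bar of 5 mm radius and 46 mm length along y, at case x 55 mm, 85 mm above the bench (top of the lug 90 mm). Axes as the case.
- fulcrum: The same yellow lug as a body; its origin is fulcrum_mid.
- cap_lip (a point): Steel cap, 96 x 100 x 16 mm, sliding only straight up; some 40 N of dry friction resists and keeps it where left. This point: middle of its lower +x edge, over the trough, 24 mm inward (case -x) of fulcrum_mid and, seated, 3 mm below it. The blade goes over the lug and under this edge only with the bar sloping 35 to 50 degrees, tip down; bar levered to 10 degrees: cap up about 8 mm; level: 12 mm.
- cap (a joint): Rise of the steel cap above its seat, m: starts at 0 to 0.0015; 0.014 is hard against the brass stop rings.
- rack_seat (a point): Blue holder, fixed, base 130 (x) x 70 (y) x 10 mm. This point, 50 mm above the bench: where the bar's handle centre lies when home, the bar level along x, either way round. Clips at x -45 and 45 mm (each 12 mm along x) take tail and shank; handle and fingers go between them.
- rack: The same holder; origin on the bench below rack_seat. Each clip has two sprung steel arms: flared tops about 71 mm above the bench guide the bar in (5 mm either side), narrowest 57 mm above the bench, 11 mm wide. Pressing the bar straight down through both takes some 10 to 18 N in all; home, it lies on posts 42 mm high.
- bar: The pry bar as a body; origin 12 mm below bar_mid.
- spray: Spray can, upright, 170 mm tall, 62 mm wide. A loose bystander, to be left where it is; origin at its underside.
- pulley: Aluminium belt pulley lying flat, 110 mm wide, 30 mm high. A loose bystander, to be left where it is; origin at its underside.
- filter: Black oil filter standing, 72 mm wide, 85 mm high. A loose bystander, to be left where it is; origin at its underside.
- hammer: Hammer with a wooden handle, lying flat, about 300 mm long. A loose bystander, to be left where it is; origin at its underside.
- wrench: Wrench lying flat. A loose bystander, to be left where it is; origin at its underside.
- bearing: Steel bearing ring lying flat, 72 mm wide, 18 mm high. A loose bystander, to be left where it is; origin at its underside.
- elbow: Aluminium pipe elbow lying flat, 48 mm thick, about 140 mm overall. A loose bystander, to be left where it is; origin at its underside.
- mug: White mug, 80 mm wide, 90 mm high. A loose bystander, to be left where it is; origin at its underside.
Not all that is in view belongs to the job. What is shaped like the rack but green is not meant.

How it is judged (in metres and radians):
On the way:
1. the cap is levered at least 6 mm up, with the bar bearing on both the fulcrum lug and the cap (value of joint cap above 0.006 m and contact force between bar and fulcrum above 4 N and contact force between bar and cap above 4 N), for 0.1 s.
At the end, for the whole second after the job is handed in: The cap stands 6 to 12.5 mm above its seat, and the bar lies at rest in both clips, its handle centre within 3 mm of rack_seat in height, 4 mm across and 11 mm along, its axis within 0.08 rad of the holder's x (value of joint cap between 0.006 and 0.0125 m and z of bar_mid in the frame of rack_seat between -0.003 and 0.003 m and y of bar_mid in the frame of rack_seat between -0.004 and 0.004 m and horizontal distance between bar_mid and rack_seat below 0.011 m and angle between the x axis of bar_mid and the x axis of rack_seat, either way round below 0.08 rad and linear speed of bar below 0.02 m/s); the robot touches nothing.
It fails at once if the cap is driven up against its stop rings (over 13.4 mm) (value of joint cap above 0.0134 m).
It fails at once if a bystander is shoved more than 30 mm (distance of any of spray, pulley, filter, hammer, wrench, bearing, elbow, mug from where it was at the start of the episode above 0.03 m).
It also fails if it takes over 72 s, if anything falls off the work surface, if the arm or the gripper's body presses on something with over 40 N, if the wrist force passes 120 N, or if a joint passes its speed limit or range.

## Working session

There is one attempt and no reset: what is moved stays moved. The work goes in short steps, Python scripts to look and compute and a tool call to move; the robot and the scene stay as the last step left them, time stands still between calls to the robot, and variables do not carry over. Pictures are saved under pics/ and viewed, and the job is handed in when it is done.

Besides the shell and the picture viewer there is one more tool, called after ">>>" as name(argument=value, ...) on one line, values as JSON. jog_arm: Moves the arm, as the interface text tells. Its arguments: {"type":"object","properties":{"steps":{"type":"array"}},"required":["steps"]}

```bash
ls; mkdir -p pics; python3 - <<'E'
from workcell import ctrl
import cv2
for n in ["top","side","wrist"]:
    o=ctrl.get_obs(); im=ctrl.get_image(n); cv2.imwrite(f"pics/{n}0.png",im[:,:,::-1])
    i=ctrl.camera_info(n); print(n,i)
print(ctrl.get_obs())
E
```

```text
pics
top {'fx': 481.1316856476705, 'fy': 481.1316856476705, 'cx': 276.7293366870344, 'cy': 214.67065404069982, 'dist': array([-0.05811891,  0.        ,  0.        ,  0.        ,  0.        ]), 'origin': array([ 309.19126777,   -6.72153913, 1626.45887645]), 'attitude': array([-2.12992829,  2.15608411, -0.16458948])}
side {'fx': 538.5402675115635, 'fy': 538.5402675115635, 'cx': 269.5136272809103, 'cy': 207.7383847381946, 'dist': array([0.0531611, 0.       , 0.       , 0.       , 0.       ]), 'origin': array([ 288.77310675, 1096.59540671, 1288.51103552]), 'attitude': array([-0.29658559,  2.81316355, -1.12403345])}
wrist {'fx': 315.7131149147003, 'fy': 315.7131149147003, 'cx': 277.65594003925594, 'cy': 209.99160362278232, 'dist': array([0.01777306, 0.        , 0.        , 0.        , 0.        ]), 'T_tool_cam': array([[-1.48457177e-04, -9.59857228e-01, -2.80489000e-01,
         7.71907460e+01],
       [ 9.99999753e-01,  5.01732776e-05, -7.00976947e-04,
        -1.59838784e-01],
       [ 6.86910842e-04, -2.80489035e-01,  9.59856984e-01,
         2.00302757e+01],
       [ 0.00000000e+00,  0.00000000e+00,  0.00000000e+00,
         1.00000000e+00]])}
{'t': 0.15, 'qpos': array([-1.17100741e+00,  4.23655029e-01,  1.63051508e+00,  2.61145090e-05,
        1.08859654e+00, -1.89867395e-02]), 'qvel': array([ 0.00130679, -0.00166656, -0.00417822,  0.00166138,  0.00028774,
       -0.00012906]), 'joint_torque': array([ 2.12502091e-03, -5.44985175e+01, -2.73919612e+01,  6.45468291e-02,
        2.04687036e-02, -7.79548509e-05]), 'ee_pos': array([ 254.09854267, -570.77218866,  404.08631072]), 'orientation': array([-3.07184713e+00, -6.52755872e-01,  3.13210592e-04]), 'ft_force': array([-0.78721549,  0.23086146,  0.30807931]), 'moment': array([ 0.06663592,  0.04940735, -0.00729278]), 'width': 87.47183543773474}
```

View pics/top0.png

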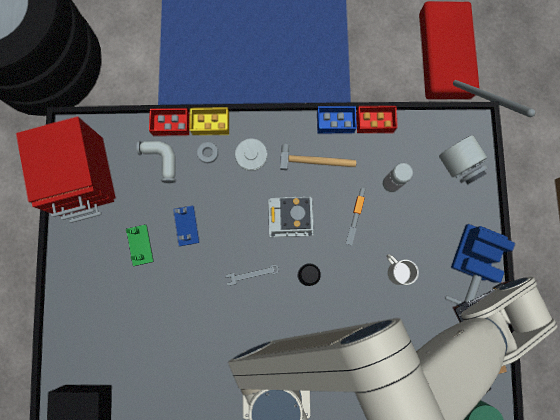

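View pics/side0.png

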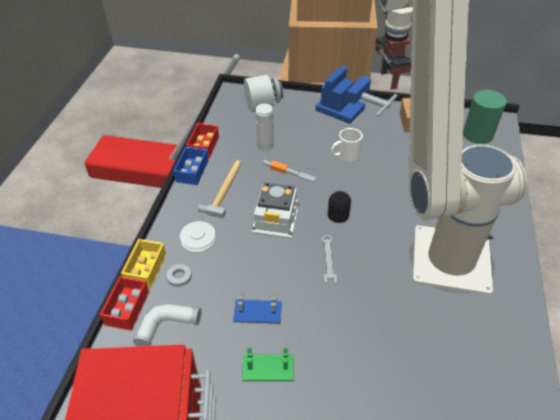

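View pics/wrist0.png

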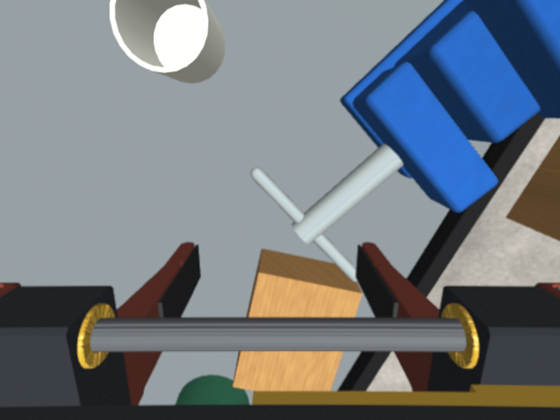

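```bash
cat > h.py <<'E'
import numpy as np, cv2
from scipy.spatial.transform import Rotation as R
from workcell import ctrl
def cam(n,obs=None):
    i=ctrl.camera_info(n); K=np.array([[i['fx'],0,i['cx']],[0,i['fy'],i['cy']],[0,0,1]])
    if n=='wrist':
        o=obs or ctrl.get_obs(); T=np.eye(4);T[:3,:3]=R.from_rotvec(o['orientation']).as_matrix();T[:3,3]=o['ee_pos']
        T=T@i['T_tool_cam']; return K,i['dist'],T[:3,:3],T[:3,3]
    return K,i['dist'],R.from_rotvec(i['attitude']).as_matrix(),np.array(i['origin'])
def ray(n,uv,c=None):
    K,d,A,o=c or cam(n); p=cv2.undistortPoints(np.array([[uv]],float),K,d)[0,0]
    v=A@np.array([p[0],p[1],1]); return o,v/np.linalg.norm(v)
def onz(n,uv,z,c=None):
    o,v=ray(n,uv,c); return o+v*(z-o[2])/v[2]
def tri(rs):
    M=np.zeros((3,3));b=np.zeros(3)
    for o,v in rs:
        P=np.eye(3)-np.outer(v,v);M+=P;b+=P@o
    x=np.linalg.solve(M,b); return x,[np.linalg.norm((np.eye(3)-np.outer(v,v))@(x-o)) for o,v in rs]
def proj(n,P,c=None):
    K,d,A,o=c or cam(n); P=np.atleast_2d(P); rv,_=cv2.Rodrigues(A.T); return cv2.projectPoints(P.astype(float),rv,-A.T@o,K,d)[0][:,0]
E
python3 - <<'E'
from h import *
ctrl.get_image('top');ctrl.get_image('side')
for t in ['bar_mid','case','fulcrum_mid','cap_lip','rack_seat','rack','bar']:
    for n in ['top','side']:
        for d in ctrl.landmark_of(t,n)[:3]: print(t,n,np.round(d['uv'],1),round(d['p'],2))
E
python3 - <<'E'
import cv2
a=cv2.imread('pics/top0.png')
cv2.imwrite('pics/topc.png',cv2.resize(a[180:280,110:390],None,fx=2.85,fy=2.85,interpolation=cv2.INTER_CUBIC))
a=cv2.imread('pics/side0.png')
cv2.imwrite('pics/sidec.png',cv2.resize(a[140:340,220:360],None,fx=3,fy=3,interpolation=cv2.INTER_CUBIC))
E
```

```text
bar_mid top [356.  205.5] 0.55
bar_mid top [274.4 215.8] 0.25
bar_mid side [278.6 168.2] 0.74
bar_mid side [272.8 213.1] 0.27
case top [288.3 217.6] 0.63
case top [317.  162.3] 0.58
case side [275.1 218.3] 0.71
fulcrum_mid top [271. 215.] 0.45
fulcrum_mid side [272.  214.7] 0.67
fulcrum_mid side [255.9 303.5] 0.32
cap_lip top [278.9 214.6] 0.64
cap_lip side [271.7 207.9] 0.66
cap_lip side [348.6 157.4] 0.24
rack_seat top [132.6 245.4] 0.97
rack_seat top [183.3 222.2] 0.91
rack_seat top [310.6 274.4] 0.46
rack_seat side [254.5 299.3] 0.88
rack_seat side [266.8 357.2] 0.81
rack_seat side [338.7 216.4] 0.34
rack top [140.2 245.5] 0.93
rack top [188.  227.1] 0.81
rack top [359.2 205. ] 0.73
rack side [267.9 369.3] 0.64
rack side [257.8 311. ] 0.62
bar top [357.3 205.9] 0.7
bar side [276.8 168.4] 0.59
bar side [189.3 318.5] 0.35
```

View pics/topc.png

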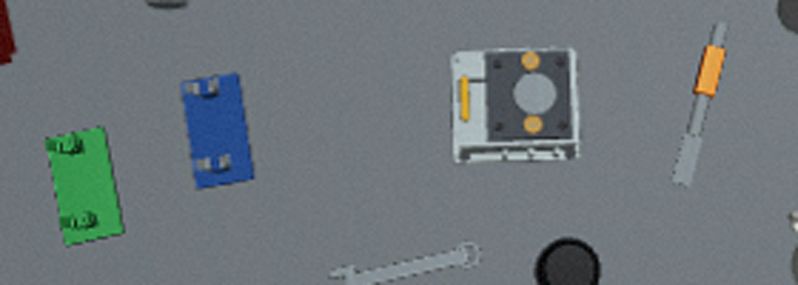

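View pics/sidec.png

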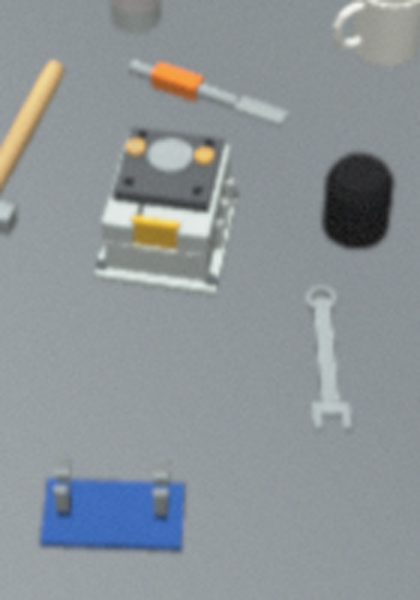

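The orange-handled pry bar is at top (358,205), with its blade towards the robot. The hammer at (317,160) is a look-alike, as is the yellow lug, which is a lower hit. The case is at (291,216), with the yellow lug on its +y side at (272,215). The blue holder is at (187,226) and the green decoy at (139,245). Next I measure their positions.

```bash
python3 - <<'E'
from h import *
ctrl.get_image('top');ctrl.get_image('side')
for t,a,b,z in [('bar',(357,205.5),(277.8,168.3),12),('ful',(271.3,215),(272,214.3),85),('seat',(183.3,222.2),(254.5,299.3),50),('rack',(187.5,226.6),(257.8,311),0),('lip',(278.9,214.6),(271.7,207.9),82)]:
    print(t,tri([ray('top',a),ray('side',b)]),onz('top',a,z),onz('side',b,z))
for t in ['bar','rack','case','spray','pulley','filter','hammer','wrench','bearing','elbow','mug']:
    for n in ['top','side']:
        for d in ctrl.trace(t,n)[:2]:
            if d['p']<.4: continue
            ys,xs=np.nonzero(d['pixels']); 
            h=np.array([onz(n,(x,y),12 if t=='bar' else 5)[:2] for x,y in zip(xs,ys)])
            c=h.mean(0); r=cv2.minAreaRect(h.astype(np.float32))
            print(t,n,round(d['p'],2),np.round(c),'rect',np.round(r[0]),np.round(r[1]),round(r[2],1))
E
```

```text
bar (array([ 586.66345266, -285.06643109,    8.94753094]), [np.float64(1.4585978482633428), np.float64(1.4585978482633004)]) [ 584.66653283 -284.60208243   12.        ] [ 587.43977951 -281.91595483   12.        ]
ful (array([544.06841357,   7.28899387,  87.83064509]), [np.float64(0.18028339708291927), np.float64(0.18028339708309601)]) [544.31820217   7.30280855  85.        ] [544.8543392    4.70787095  85.        ]
seat (array([529.02252032, 298.04560052,  58.07331645]), [np.float64(1.0705808028535209), np.float64(1.0705808028535395)]) [529.07007838 299.51162694  50.        ] [531.69361969 292.77224306  50.        ]
rack (array([522.31514509, 295.03369612,  -1.82614439]), [np.float64(1.3587706697179276), np.float64(1.358770669717635)]) [520.71032323 294.57351171   0.        ] [523.35992571 296.13630406   0.        ]
lip (array([547.56609826, -17.11251581,  89.51218464]), [np.float64(2.90080245025315), np.float64(2.9008024502528604)]) [545.78938297 -17.36326015  82.        ] [552.16201792 -24.29543266  82.        ]
bar top 0.75 [ 555. -280.] rect [ 550. -277.] [ 25. 194.] 72.5
rack to
[... 983 characters left out ...]
1.] [ 91. 276.] 2.2
wrench top 0.6 [354.  90.] rect [362.  78.] [ 45. 172.] 18.5
bearing top 0.73 [781. 228.] rect [782. 228.] [69. 67.] 44.2
bearing top 0.53 [764. 390.] rect [765. 390.] [196. 100.] 41.7
bearing side 0.73 [781. 224.] rect [780. 223.] [70. 79.] 20.1
bearing side 0.58 [562. -57.] rect [563. -56.] [46. 44.] 11.5
elbow top 0.77 [765. 393.] rect [767. 392.] [201. 104.] 41.8
elbow top 0.47 [551.   4.] rect [551.   4.] [ 3. 17.] 89.4
elbow side 0.87 [767. 381.] rect [764. 379.] [192. 102.] 38.1
mug top 0.97 [ 360. -428.] rect [ 366. -431.] [101.  97.] 89.0
mug top 0.43 [ 544. -277.] rect [ 548. -279.] [ 27. 198.] 73.9
mug side 0.82 [ 362. -469.] rect [ 367. -472.] [194.  97.] 89.2
```

```bash
cat >> h.py <<'E'
def pose(o=None):
    o=o or ctrl.get_obs(); T=np.eye(4);T[:3,:3]=R.from_rotvec(o['orientation']).as_matrix();T[:3,3]=o['ee_pos'];return T
def Tm(p,x,z):
    x=np.array(x,float);z=np.array(z,float);z/=np.linalg.norm(z);x-=z*(x@z);x/=np.linalg.norm(x)
    T=np.eye(4);T[:3,:3]=np.c_[x,np.cross(z,x),z];T[:3,3]=p;return T
def plan(T0,T1,N=None):
    D=np.linalg.inv(T0)@T1; rv=R.from_matrix(D[:3,:3]).as_rotvec()
    n0=int(max(np.ceil(np.linalg.norm(D[:3,3])/38),np.ceil(np.degrees(np.linalg.norm(rv))/6.5),1)); N=N or n0
    Rk=R.from_rotvec(rv/N).as_matrix(); S=np.zeros((3,3));A=np.eye(3)
    for k in range(N): S+=A;A=A@Rk
    t=np.linalg.solve(S,D[:3,3]); print('N',N,'row m',np.round(t/1000,4),'deg',np.round(np.degrees(rv/N),2),'max',np.linalg.norm(t)); return t,rv/N
def yawT(p,yaw): # tool down, tool y at yaw deg
    a=np.radians(yaw+90); return Tm(p,[np.cos(a),np.sin(a),0],[0,0,-1])
E
python3 - <<'E'
from h import *
plan(pose(),yawT([586,-284,330],-107))
E
```

```text
N 12 row m [ 0.0303 -0.0218  0.0062] deg [ 0.   -0.    3.42] max 37.8597393824908
```

>>> jog_arm(steps=[[[0.0303,-0.0218,0.0062,0,0,3.42,-1],[0.0303,-0.0218,0.0062,0,0,3.42,-1],[0.0303,-0.0218,0.0062,0,0,3.42,-1],[0.0303,-0.0218,0.0062,0,0,3.42,-1],[0.0303,-0.0218,0.0062,0,0,3.42,-1],[0.0303,-0.0218,0.0062,0,0,3.42,-1],[0.0303,-0.0218,0.0062,0,0,3.42,-1],[0.0303,-0.0218,0.0062,0,0,3.42,-1],[0.0303,-0.0218,0.0062,0,0,3.42,-1],[0.0303,-0.0218,0.0062,0,0,3.42,-1],[0.0303,-0.0218,0.0062,0,0,3.42,-1],[0.0303,-0.0218,0.0062,0,0,3.42,-1],[0,0,0,0,0,0,-1],[0,0,0,0,0,0,-1]]])

```text
t: 3.32
ee_pos: [586.7, -282.6, 329.5]
orientation: [-3.108, 0.46, 0.001]
ft_force: [0.1, -0.5, 0.2]
width: 87.8
```

```bash
python3 - <<'E'
from h import *
o=ctrl.get_obs(); im=ctrl.get_image('wrist'); cv2.imwrite('pics/w1.png',im[:,:,::-1]); np.save('w1.npy',pose(o))
print(o['ee_pos'],o['qpos'],pose(o)[:3,1])
c=cam('wrist',o)
for d in ctrl.landmark_of('bar_mid','wrist')[:2]: print(d['p'],d['uv'],onz('wrist',d['uv'],12,c))
for d in ctrl.trace('bar','wrist')[:1]:
    ys,xs=np.nonzero(d['pixels']); h=np.array([onz('wrist',(x,y),12,c)[:2] for x,y in zip(xs[::5],ys[::5])]); print(d['p'],cv2.minAreaRect(h.astype(np.float32)))
hsv=cv2.cvtColor(im,cv2.COLOR_RGB2HSV); m=cv2.inRange(hsv,(5,150,120),(20,255,255)); n,l,s,ce=cv2.connectedComponentsWithStats(m)
for i in range(1,n):
    if s[i,4]>300:
        ys,xs=np.nonzero(l==i); h=np.array([onz('wrist',(x,y),24,c)[:2] for x,y in zip(xs,ys)]); print(s[i],ce[i],cv2.minAreaRect(h.astype(np.float32)))
E
```

```text
[ 586.68702468 -282.60260578  329.5270578 ] [-4.67149923e-01  5.47472047e-01  1.61848020e+00 -1.19469817e-04
  9.76370188e-01  1.39777487e+00] [-2.89841791e-01 -9.57074571e-01 -2.81888271e-05]
0.96 [285.9, 199.0] [ 585.30666828 -290.0892314    12.        ]
0.81 ((551.8394165039062, -277.92645263671875), (23.8306884765625, 193.97369384765625), 73.65913391113281)
[ 272  168   25   63 1515] [284.18217822 199.21650165] ((588.055908203125, -288.6636047363281), (22.546436309814453, 60.004764556884766), 74.07894897460938)
```

View pics/w1.png

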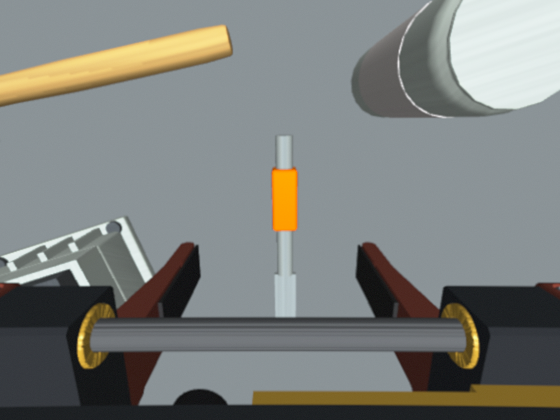

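The close view shows the pry bar at (284,199), tail up and blade down in the image, clear of the hammer and spray can. Next is the descent and grasp.

```bash
python3 - <<'E'
from h import *
plan(pose(),yawT([587.2,-288.8,230],-106.2),5)
plan(yawT([587.2,-288.8,230],-106.2),yawT([587.2,-288.8,186],-106.2),3)
E
```

```text
N 5 row m [0.0008 0.0007 0.0201] deg [ 0.    0.01 -0.17] max 20.084121434292502
N 3 row m [0.     0.     0.0147] deg [0. 0. 0.] max 14.666666666666666
```

>>> jog_arm(steps=[[[0.0008,0.0007,0.0201,0,0,-0.17,-1],[0.0008,0.0007,0.0201,0,0,-0.17,-1],[0.0008,0.0007,0.0201,0,0,-0.17,-1],[0.0008,0.0007,0.0201,0,0,-0.17,-1],[0.0008,0.0007,0.0201,0,0,-0.17,-1],[0,0,0.0145,0,0,0,-1],[0,0,0.0145,0,0,0,-1],[0,0,0.0145,0,0,0,-1],[0,0,0,0,0,0,-1],[0,0,0,0,0,0,1],[0,0,0,0,0,0,1],[0,0,0,0,0,0,1],[0,0,0,0,0,0,1],[0,0,0,0,0,0,1],[0,0,0,0,0,0,1],[0,0,0,0,0,0,1]]])

```text
t: 4.8
ee_pos: [588.4, -288.3, 186.6]
orientation: [3.11, -0.442, 0.001]
ft_force: [0.6, -0.0, 0.5]
width: 44.6
```

```bash
python3 - <<'E'
from h import *
o=ctrl.get_obs(); im=ctrl.get_image('wrist'); cv2.imwrite('pics/w2.png',im[:,:,::-1])
print(o['ee_pos'],o['width'],o['ft_force'],o['qpos'])
E
```

```text
[ 588.42350698 -288.26754325  186.61192788] 44.593370142465744 [ 0.60407984 -0.02403382  0.5325858 ] [-4.73695184e-01  7.51238685e-01  1.64791757e+00 -4.08242544e-06
  7.41950963e-01  1.37967237e+00]
```

View pics/w2.png

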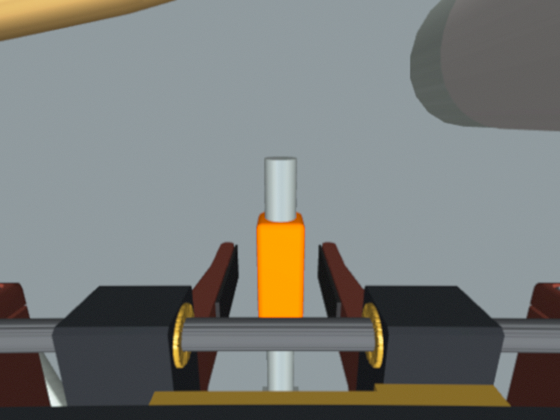

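>>> jog_arm(steps=[[[0,0,0,0,0,0,1],[0,0,0,0,0,0,1],[0,0,0,0,0,0,1],[0,0,0,0,0,0,1],[0,0,0,0,0,0,1],[0,0,0,0,0,0,1],[0,0,0,0,0,0,1],[0,0,-0.02,0,0,0,1],[0,0,-0.03,0,0,0,1],[0,0,-0.035,0,0,0,1],[0,0,-0.035,0,0,0,1],[0,0,-0.035,0,0,0,1],[0,0,-0.025,0,0,0,1],[0,0,-0.01,0,0,0,1],[0,0,0,0,0,0,1]]])

```text
t: 6.1
ee_pos: [588.7, -288.3, 378.4]
orientation: [3.109, -0.442, 0.006]
ft_force: [0.2, -0.4, -4.8]
width: 24.1
```

```bash
python3 - <<'E'
from h import *
o=ctrl.get_obs(); im=ctrl.get_image('wrist'); cv2.imwrite('pics/w3.png',im[:,:,::-1]);np.save('w3.npy',pose(o))
print(o['ee_pos'],o['width'],o['ft_force'],o['moment'],o['qpos'])
c=cam('wrist',o)
# handle tail end row and where it lies in tool frame for plane of handle top
T=pose(o); hsv=cv2.cvtColor(im,cv2.COLOR_RGB2HSV); m=cv2.inRange(hsv,(5,200,180),(20,255,255)); ys,xs=np.nonzero(m); print(xs.min(),xs.max(),ys.min(),ys.max())
# predict tail end px: bar axis at tool z=Zb, x offset dx
for zb in (171,173,175):
  for dx in (-3,0,3):
    P=[[30+dx,0,zb-12],[60+dx,0,zb-8]]
    P=[(T@np.r_[p,1])[:3] for p in P]; print(zb,dx,proj('wrist',P,c).round(1).tolist())
E
```

```text
[ 588.74469413 -288.27934032  378.40756206] 24.133878339431995 [ 0.20305363 -0.38326232 -4.78477827] [ 0.06584086 -0.01484421  0.03729287] [-4.73536770e-01  4.95186553e-01  1.57902263e+00  2.85370392e-04
  1.06357232e+00  1.37967941e+00]
254 301 216 317
171 -3 [[278.5, 229.2], [278.5, 163.7]]
171 0 [[278.5, 223.1], [278.5, 157.0]]
171 3 [[278.5, 216.9], [278.5, 150.2]]
173 -3 [[278.5, 227.8], [278.5, 163.1]]
173 0 [[278.5, 221.7], [278.5, 156.5]]
173 3 [[278.5, 215.6], [278.5, 149.8]]
175 -3 [[278.5, 226.4], [278.5, 162.5]]
175 0 [[278.5, 220.4], [278.5, 155.9]]
175 3 [[278.5, 214.4], [278.5, 149.3]]
```

View pics/w3.png

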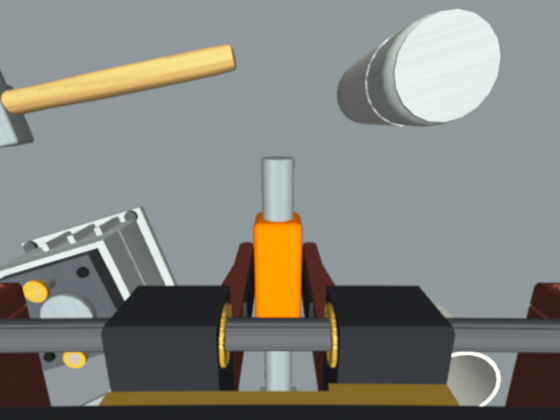

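```bash
python3 - <<'E'
from h import *
T0=pose();t,r=plan(T0,yawT([544,-75,400],0),17)
D=np.eye(4);D[:3,:3]=R.from_rotvec(r).as_matrix();D[:3,3]=t
T=T0
for k in range(17):T=T@D; print(T[:3,3].round(),end=' ')
E
```

```text
N 17 row m [ 0.0056 -0.0137 -0.0014] deg [ 0.   -0.   -6.25] max 14.88787692864684
[ 597. -276.  377.] [ 605. -264.  379.] [ 612. -250.  380.] [ 617. -236.  382.] [ 620. -222.  383.] [ 622. -207.  385.] [ 622. -193.  386.] [ 621. -178.  387.] [ 618. -163.  389.] [ 613. -149.  390.] [ 607. -136.  392.] [ 599. -123.  393.] [ 591. -111.  394.] [ 580. -100.  396.] [569. -90. 397.] [557. -82. 399.] [544. -75. 400.]
```

>>> jog_arm(steps=[[[0.0056,-0.0137,-0.0014,0,0,-6.25,1],[0.0056,-0.0137,-0.0014,0,0,-6.25,1],[0.0056,-0.0137,-0.0014,0,0,-6.25,1],[0.0056,-0.0137,-0.0014,0,0,-6.25,1],[0.0056,-0.0137,-0.0014,0,0,-6.25,1],[0.0056,-0.0137,-0.0014,0,0,-6.25,1],[0.0056,-0.0137,-0.0014,0,0,-6.25,1],[0.0056,-0.0137,-0.0014,0,0,-6.25,1],[0.0056,-0.0137,-0.0014,0,0,-6.25,1],[0.0056,-0.0137,-0.0014,0,0,-6.25,1],[0.0056,-0.0137,-0.0014,0,0,-6.25,1],[0.0056,-0.0137,-0.0014,0,0,-6.25,1],[0.0056,-0.0137,-0.0014,0,0,-6.25,1],[0.0056,-0.0137,-0.0014,0,0,-6.25,1],[0.0056,-0.0137,-0.0014,0,0,-6.25,1],[0.0056,-0.0137,-0.0014,0,0,-6.25,1],[0.0056,-0.0137,-0.0014,0,0,-6.25,1],[0,0,0,0,0,0,1],[0,0,0,0,0,0,1]]])

```text
t: 7.73
ee_pos: [544.0, -75.1, 397.8]
orientation: [-2.22, -2.218, 0.004]
ft_force: [0.8, -0.4, -4.3]
width: 24.2
```

```bash
cat > see.py <<'E'
from h import *
import sys
def yel(im,c,cam='wrist'):
    hsv=cv2.cvtColor(im,cv2.COLOR_RGB2HSV); m=cv2.inRange(hsv,(18,120,90),(32,255,255)); n,l,s,ce=cv2.connectedComponentsWithStats(m)
    for i in range(1,n):
        if s[i,4]>80:
            ys,xs=np.nonzero(l==i); h=np.array([onz(cam,(x,y),88,c)[:2] for x,y in zip(xs,ys)]); print('yel',s[i],ce[i].round(1),cv2.minAreaRect(h.astype(np.float32)),h.min(0).round(1),h.max(0).round(1))
o=ctrl.get_obs(); im=ctrl.get_image('wrist'); f=sys.argv[1]; cv2.imwrite(f'pics/{f}.png',im[:,:,::-1]);np.save(f'{f}.npy',pose(o))
print(o['t'],o['ee_pos'].round(2),o['width'],o['ft_force'],o['moment'],o['qpos'].round(3)); print(pose(o)[:3,:3].round(3))
c=cam('wrist',o); yel(im,c)
E
python3 see.py w4
```

```text
7.7333 [543.97 -75.15 397.85] 24.19547996696925 [ 0.83023751 -0.35620297 -4.328629  ] [ 0.0056739  -0.17144751  0.00946709] [-0.159  0.322  1.803  0.     1.02  -0.158]
[[ 0.001  1.    -0.004]
 [ 1.    -0.001  0.001]
 [ 0.001 -0.004 -1.   ]]
yel [254 110  57  13 609] [281.8 115.9] ((546.6699829101562, 3.7605581283569336), (49.29989242553711, 9.281573295593262), 1.083909034729004) [522.1  -1.3] [571.3   8.8]
yel [ 421  167   51  140 1669] [441.3 229.2] ((703.1860961914062, -113.37010192871094), (144.36953735351562, 20.621191024780273), 85.07586669921875) [ 688.8 -186.1] [719.5 -41.3]
yel [314 194  23  24 374] [324.8 205.7] ((587.8314819335938, -77.94140625), (20.933792114257812, 22.801837921142578), 2.89076828956604) [577.3 -89.2] [598.5 -66.5]
yel [231 196  23  23 355] [241.7 207. ] ((508.78009033203125, -79.3848648071289), (21.935665130615234, 21.05637550354004), 88.69208526611328) [498.2 -90.3] [519.4 -68.5]
yel [ 257  226   44   91 3761] [278.4 270.5] ((543.4256591796875, -148.67652893066406), (100.56639099121094, 42.6686897277832), 89.98025512695312) [ 522.1 -199. ] [564.8 -98.4]
yel [218 304  14  64 479] [223.7 336. ] ((484.9821472167969, -224.24069213867188), (80.3623275756836, 12.60106086730957), 85.32256317138672) [ 477.4 -264.1] [ 493.8 -184.6]
yel [324 304  14  64 464] [332.  336.5] ((600.4481201171875, -224.02537536621094), (12.161551475524902, 79.92412567138672), 5.235257625579834) [ 591.4 -263.7] [ 607.9 -184.4]
yel [ 100  384  358   21 5219] [298.  395.9] ((542.755859375, -301.6316223144531), (409.4786682128906, 28.199748992919922), 0.6223005652427673) [ 338.1 -315.3] [ 747.6 -285.8]
```

View pics/w4.png

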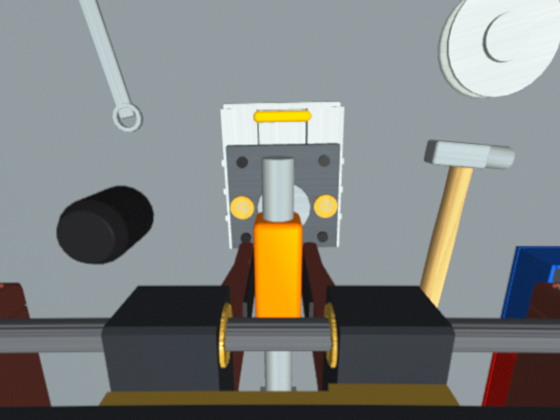

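```bash
cat >> h.py <<'E'
FUL=np.array([546.6,3.7,85.]); CY=np.radians(91.05); CX=np.array([np.cos(CY),np.sin(CY),0])
BM=np.array([1.,0,174.6])
def pry(theta,s,nh,lat=0,pitch0=0):
    # bar axis point above lug at distance s from bar_mid, nh = height of axis above lug centre along normal
    th=np.radians(theta); d=-CX*np.cos(th)-np.array([0,0,np.sin(th)]); n=-CX*np.sin(th)+np.array([0,0,np.cos(th)])
    mid=FUL+n*nh-d*s+lat*np.cross(n,d)
    T=Tm([0,0,0],-d,-n); T[:3,3]=mid-T[:3,:3]@BM; return T
def inpry(T):
    "bar mid in lug frame: outward, up, lateral; theta"
    m=T[:3,:3]@BM+T[:3,3]-FUL; d=-T[:3,0]; th=np.degrees(np.arcsin(-d[2])); return dict(out=m@CX,up=m[2],lat=m@np.cross([0,0,1],CX),theta=th,s=-m@d,nh=m@(-T[:3,2]),yawerr=np.degrees(np.arctan2(-d[1],-d[0]))-np.degrees(CY))
def path(T0,t,r,N):
    D=np.eye(4);D[:3,:3]=R.from_rotvec(r).as_matrix();D[:3,3]=t;T=T0.copy();o=[]
    for k in range(N): T=T@D;o.append(T.copy())
    return o
E
python3 - <<'E'
from h import *
T0=pose(); T1=pry(47,50,10.25); print(T1[:3,3],inpry(T0))
N=13;t,r=plan(T0,T1,N)
for T in path(T0,t,r,N):
    tip=T@np.r_[BM+[-140,0,0],1]; print(T[:3,3].round(),tip[:3].round(), end=' | ')
print(path(T0,t,r,N)[-1]-T1)
E
```

```text
[548.4649798  -98.05572285 246.90372824] {'out': np.float64(-78.0677319241188), 'up': np.float64(138.7566703287951), 'lat': np.float64(3.7952128066571293), 'theta': np.float64(0.02181978301138339), 's': np.float64(-78.07483135828319), 'nh': np.float64(138.7803943163902), 'yawerr': np.float64(-1.1372467483846407)}
N 13 row m [-0.0061  0.0003  0.0105] deg [ 0.03  3.61 -0.09] max 12.11715329727708
[545. -82. 388.] [ 544. -209.  205.] | [545. -87. 377.] [ 545. -203.  186.] | [546. -92. 366.] [ 545. -195.  168.] | [546. -96. 354.] [ 546. -187.  151.] | [546. -99. 343.] [ 546. -177.  134.] | [ 546. -102.  331.] [ 546. -166.  117.] | [ 547. -103.  319.] [ 547. -154.  102.] | [ 547. -104.  307.] [ 547. -142.   87.] | [ 547. -105.  295.] [ 547. -128.   73.] | [ 548. -104.  283.] [ 547. -113.   60.] | [ 548. -103.  271.] [548. -98.  48.] | [ 548. -101.  259.] [548. -82.  36.] | [548. -98. 247.] [548. -65.  26.] | [[-3.46944695e-18 -2.22044605e-16  5.20417043e-18 -3.41060513e-13]
 [ 0.00000000e+00  0.00000000e+00 -4.44089210e-16  1.42108547e-14]
 [-3.33066907e-16  2.89754490e-18  7.77156117e-16 -8.52651283e-14]
 [ 0.00000000e+00  0.00000000e+00  0.00000000e+00  0.00000000e+00]]
```

```bash
python3 - <<'E'
from h import *
T0=pose(); T1=pry(47,168,10.25); print(T1[:3,3])
N=13;t,r=plan(T0,T1,N)
for T in path(T0,t,r,N):
    tip=T@np.r_[BM+[-140,0,0],1]; print(T[:3,3].round(),tip[:3].round(), end=' | ')
T2=pry(47,106,10.25); plan(T1,T2)
E
```

```text
[546.99026617 -17.59342951 333.20346503]
N 13 row m [0.0023 0.0002 0.0065] deg [ 0.03  3.61 -0.09] max 6.89758571771209
[545. -73. 392.] [ 544. -201.  209.] | [545. -70. 386.] [ 545. -186.  195.] | [545. -67. 379.] [ 545. -171.  182.] | [546. -64. 373.] [ 545. -155.  170.] | [546. -60. 368.] [ 545. -138.  159.] | [546. -56. 362.] [ 546. -120.  149.] | [546. -51. 357.] [ 546. -102.  140.] | [546. -46. 352.] [546. -83. 132.] | [546. -41. 348.] [546. -64. 126.] | [547. -35. 344.] [546. -45. 121.] | [547. -30. 340.] [546. -25. 117.] | [547. -24. 336.] [546.  -5. 114.] | [547. -18. 333.] [546.  15. 112.] | N 2 row m [-0.031 -0.    -0.   ] deg [-0.  0. -0.] max 30.999999999999986
```

>>> jog_arm(steps=[[[0,0,-0.025,0,0,0,1],[0.0023,0.0002,0.0065,0.03,3.61,-0.09,1],[0.0023,0.0002,0.0065,0.03,3.61,-0.09,1],[0.0023,0.0002,0.0065,0.03,3.61,-0.09,1],[0.0023,0.0002,0.0065,0.03,3.61,-0.09,1],[0.0023,0.0002,0.0065,0.03,3.61,-0.09,1],[0.0023,0.0002,0.0065,0.03,3.61,-0.09,1],[0.0023,0.0002,0.0065,0.03,3.61,-0.09,1],[0.0023,0.0002,0.0065,0.03,3.61,-0.09,1],[0.0023,0.0002,0.0065,0.03,3.61,-0.09,1],[0.0023,0.0002,0.0065,0.03,3.61,-0.09,1],[0.0023,0.0002,0.0065,0.03,3.61,-0.09,1],[0.0023,0.0002,0.0065,0.03,3.61,-0.09,1],[0.0023,0.0002,0.0065,0.03,3.61,-0.09,1],[0,0,0,0,0,0,1],[0,0,0,0,0,0,1]]])

```text
t: 9.12
ee_pos: [547.1, -18.8, 358.2]
orientation: [-1.719, -1.754, -0.743]
ft_force: [0.5, -1.1, -4.9]
width: 24.0
```

```bash
python3 see.py w5 | grep -v yel; python3 - <<'E'
from h import *
T=pose();print(inpry(T)); T1=pry(47,168,10.25);plan(T,T1); 
im=ctrl.get_image('side');cv2.imwrite('pics/s5.png',cv2.resize(im[100:300,180:380,::-1],None,fx=3,fy=3,interpolation=cv2.INTER_CUBIC))
c=cam('wrist'); print(proj('wrist',[FUL+[0,0,5],FUL+[0,0,5]-23*np.array([CX[1],-CX[0],0]),FUL+[0,0,5]+23*np.array([CX[1],-CX[0],0])],c))
E
```

```text
9.1167 [547.06 -18.79 358.19] 24.001625504350155 [ 0.48954005 -1.07787565 -4.89461533] [-0.97102403 -0.12408415 -0.05782837] [-0.222  0.446  1.835  0.84   1.252 -0.683]
[[-0.014  1.    -0.015]
 [ 0.685  0.02   0.728]
 [ 0.729 -0.001 -0.685]]
{'out': np.float64(105.421249111084), 'up': np.float64(154.8183706413123), 'lat': np.float64(0.1611370899297646), 'theta': np.float64(46.75572216895557), 's': np.float64(185.00099294882898), 'nh': np.float64(29.274525731984017), 'yawerr': np.float64(0.16707042613302292)}
N 1 row m [-0.0178 -0.0001  0.0183] deg [-0.08  0.24  0.11] max 25.532814055567464
[[277.14976924 466.52513993]
 [247.20179957 466.47662781]
 [307.10157435 466.65294166]]
```

View pics/w5.png

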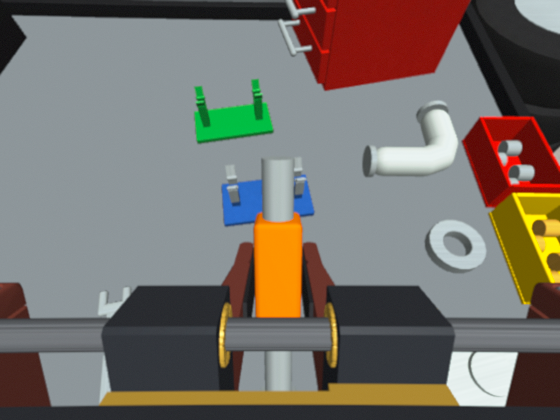

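View pics/s5.png

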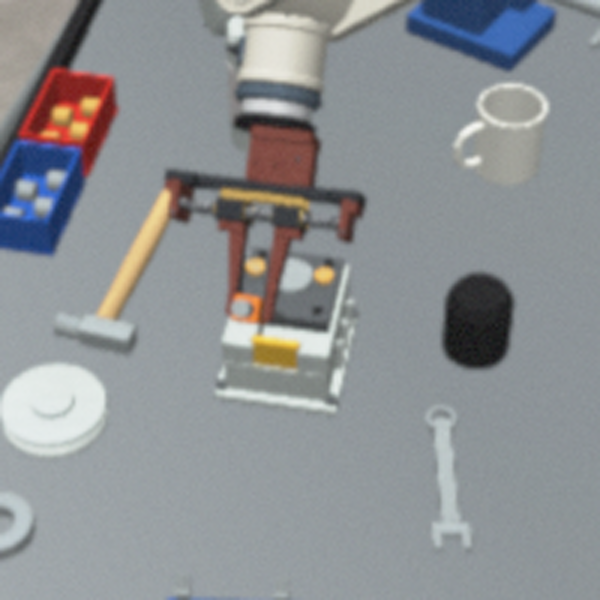

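>>> jog_arm(steps=[[[-0.0089,0,0.0092,0,0.12,0.05,1],[-0.0089,0,0.0091,0,0.12,0.05,1],[0,0,0,0,0,0,1],[-0.0133,0,0,0,0,0,1],[-0.0133,0,0,0,0,0,1],[-0.0133,0,0,0,0,0,1],[0,0,0,0,0,0,1],[0,0,0,0,0,0,1]]])

```text
t: 9.88
ee_pos: [547.1, -44.9, 303.8]
orientation: [-1.716, -1.748, -0.749]
ft_force: [-0.9, 0.4, -4.4]
width: 23.8
```

```bash
python3 - <<'E'
from h import *
o=ctrl.get_obs();T=pose(o);print(o['ft_force'],o['moment'],inpry(T)); plan(T,pry(47,106,10.25),4)
im=ctrl.get_image('top');cv2.imwrite('pics/t6.png',cv2.resize(im[170:250,230:350,::-1],None,fx=6,fy=6,interpolation=cv2.INTER_CUBIC))
im=ctrl.get_image('side');cv2.imwrite('pics/s6.png',cv2.resize(im[150:250,220:340,::-1],None,fx=6,fy=6,interpolation=cv2.INTER_CUBIC))
E
```

```text
[-0.93286164  0.3639293  -4.37975049] [-0.9118977  -0.10751175  0.04718334] {'out': np.float64(80.18416869109633), 'up': np.float64(100.92045342008834), 'lat': np.float64(0.5412521097864628), 'theta': np.float64(47.2022287893406), 's': np.float64(128.5290148456476), 'nh': np.float64(9.73033394451656), 'yawerr': np.float64(-0.022786396957371835)}
N 4 row m [-0.0055  0.0001 -0.    ] deg [-0.02 -0.05 -0.  ] max 5.470122978880832
```

View pics/s6.png

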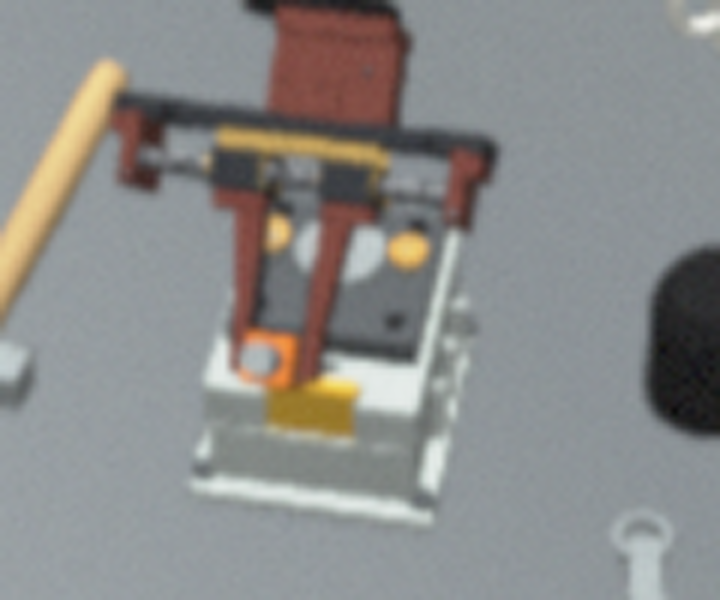

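View pics/t6.png

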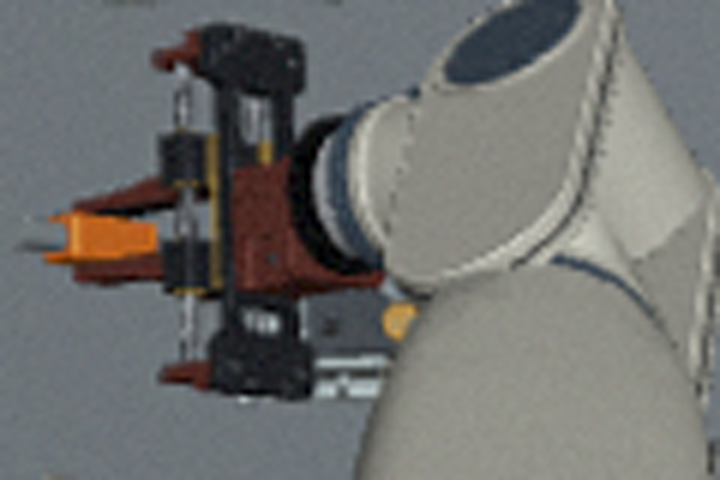

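>>> jog_arm(steps=[[[-0.0055,0,-0.0001,0,0,0,1],[-0.0055,0,-0.0001,0,0,0,1],[0,0,0,0,0,0,1]]])

```text
t: 10.23
ee_pos: [547.3, -52.0, 296.3]
orientation: [-1.715, -1.751, -0.749]
ft_force: [-0.5, 0.4, -5.4]
width: 23.7
```

>>> jog_arm(steps=[[[-0.0055,0,0,0,0,0,1],[0,0,0,0,0,0,1]]])

```text
t: 10.4
ee_pos: [547.4, -55.8, 292.2]
orientation: [-1.715, -1.75, -0.749]
ft_force: [0.1, -0.4, -5.4]
width: 24.1
```

>>> jog_arm(steps=[[[-0.0055,0,0,0,0,0,1],[0,0,0,0,0,0,1],[0,0,0,0,0,0,1]]])

```text
t: 10.65
ee_pos: [547.5, -59.3, 288.4]
orientation: [-1.715, -1.75, -0.749]
ft_force: [0.5, -0.5, -5.3]
width: 23.8
```

```bash
python3 see.py w7|grep -v yel; python3 - <<'E'
from h import *
T=pose();print(inpry(T))
E
```

```text
10.65 [547.47 -59.25 288.43] 23.830932296147658 [ 0.53946039 -0.47012043 -5.29173638] [-0.90868252 -0.12552855 -0.0039772 ] [-0.292  0.568  1.84   0.842  1.209 -0.821]
[[-0.014  1.    -0.015]
 [ 0.68   0.02   0.733]
 [ 0.734  0.    -0.68 ]]
{'out': np.float64(65.89811782716139), 'up': np.float64(85.64307287147892), 'lat': np.float64(0.48044329972806915), 'theta': np.float64(47.181661671988465), 's': np.float64(107.61030289191477), 'nh': np.float64(9.871882624277136), 'yawerr': np.float64(0.14255344247149537)}
```

View pics/w7.png

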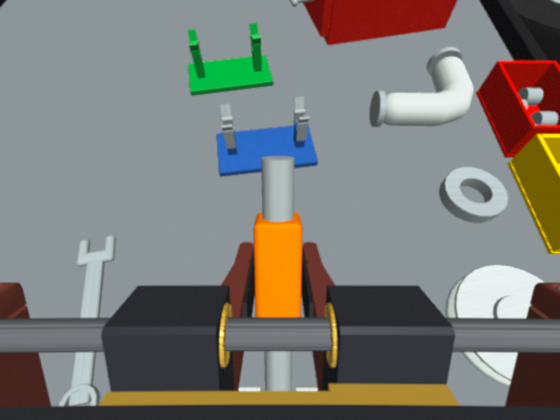

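```bash
python3 - <<'E'
from h import *
T=pose()
for a in [(35,107,8.3),(25,107,7.6),(16,107,7.5),(11,107,7.5)]:
    T1=pry(*a); plan(T,T1,3); T=T1
E
```

```text
N 3 row m [0.0125 0.0001 0.0085] deg [-0.02 -4.06  0.03] max 15.134143933836054
N 3 row m [0.0104 0.     0.0067] deg [ 0.   -3.33  0.  ] max 12.397682182811582
N 3 row m [ 0.0094 -0.      0.0058] deg [-0. -3.  0.] max 11.050233648030558
N 3 row m [0.0053 0.     0.0032] deg [ 0.   -1.67 -0.  ] max 6.128930999952519
```

>>> jog_arm(steps=[[[0.0125,0,0.0085,0,-4.06,0,1],[0.0125,0,0.0085,0,-4.06,0,1],[0.0125,0,0.0085,0,-4.06,0,1],[0,0,0,0,0,0,1]]])

```text
t: 11.03
ee_pos: [546.3, -12.2, 296.5]
orientation: [-1.85, -1.894, -0.582]
ft_force: [0.6, 0.5, -4.1]
width: 23.6
```

>>> jog_arm(steps=[[[0.0104,0,0.0067,0,-3.33,0,1],[0.0104,0,0.0067,0,-3.33,0,1],[0.0104,0,0.0067,0,-3.33,0,1],[0,0,0,0,0,0,1]]])

```text
t: 11.37
ee_pos: [545.8, 23.0, 295.1]
orientation: [-1.958, -2.004, -0.432]
ft_force: [0.2, -11.0, -2.5]
width: 23.8
```

```bash
python3 see.py w8|grep -v yel; python3 - <<'E'
from h import *
T=pose();print(inpry(T)); plan(T,pry(16,107,7.5),4)
E
```

```text
11.3667 [545.83  23.   295.1 ] 23.775908765992675 [  0.17846378 -11.03227621  -2.51964612] [-1.8891984  -0.03366147 -0.00399473] [-0.077  0.485  1.879  0.559  0.905 -0.479]
[[-0.021  1.    -0.008]
 [ 0.908  0.023  0.419]
 [ 0.419  0.002 -0.908]]
{'out': np.float64(93.24374587066136), 'up': np.float64(52.198720987677234), 'lat': np.float64(0.5114233417661826), 'theta': np.float64(24.914523276049337), 's': np.float64(106.55701230333426), 'nh': np.float64(8.0600650931062), 'yawerr': np.float64(0.2760379581568202)}
N 4 row m [0.0071 0.0001 0.0044] deg [-0.01 -2.23  0.06] max 8.36722480189735
```

View pics/w8.png

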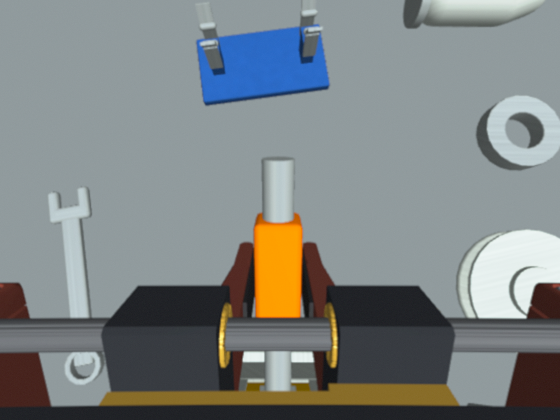

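>>> jog_arm(steps=[[[0.0071,0,0.0046,0,-2.23,0,1],[0.0071,0,0.0046,0,-2.23,0,1],[0.0071,0,0.0046,0,-2.23,0,1],[0.0071,0,0.0046,0,-2.23,0,1],[0,0,0,0,0,0,1]]])

```text
t: 11.83
ee_pos: [545.4, 55.2, 288.8]
orientation: [-2.049, -2.095, -0.287]
ft_force: [-1.0, -13.6, 3.8]
width: 23.6
```

```bash
python3 see.py w9|grep -v yel; python3 - <<'E'
from h import *
T=pose();print(inpry(T)); plan(T,pry(11,107,7.5),3)
im=ctrl.get_image('side');cv2.imwrite('pics/s9.png',cv2.resize(im[150:250,220:340,::-1],None,fx=6,fy=6,interpolation=cv2.INTER_CUBIC))
E
```

```text
11.8333 [545.39  55.16 288.79] 23.63193554344459 [ -0.98933105 -13.57499792   3.78261925] [-2.40611778  0.0990245  -0.070283  ] [ 0.015  0.482  1.881  0.385  0.817 -0.278]
[[-0.022  1.    -0.005]
 [ 0.962  0.022  0.274]
 [ 0.274  0.001 -0.962]]
{'out': np.float64(100.17917677472397), 'up': np.float64(36.321344605097124), 'lat': np.float64(0.2638948195123215), 'theta': np.float64(15.990561208816867), 's': np.float64(106.30897709119604), 'nh': np.float64(7.318497195227671), 'yawerr': np.float64(0.2236483630271664)}
N 3 row m [0.0055 0.0001 0.0031] deg [ 0.   -1.66  0.07] max 6.281785959634417
```

View pics/w9.png

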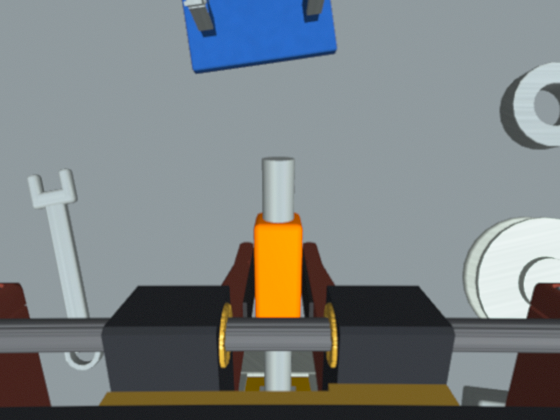

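View pics/s9.png

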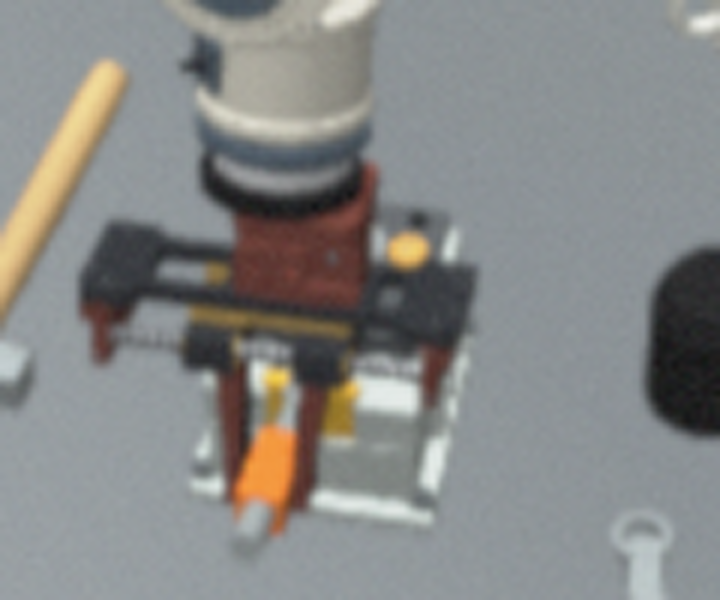

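>>> jog_arm(steps=[[[0.005,0,0.0031,0,-1.66,0,1],[0.005,0,0.0031,0,-1.66,0,1],[0.005,0,0.0031,0,-1.66,0,1],[0.0025,0,0.0015,0,-0.8,0,1],[0,0,0,0,0,0,1],[0,0,0,0,0,0,1],[0,0,0,0,0,0,1]]])

```text
t: 12.52
ee_pos: [545.2, 74.3, 282.9]
orientation: [-2.105, -2.148, -0.19]
ft_force: [-1.1, -7.6, 3.7]
width: 23.9
```

```bash
python3 see.py w10|grep -v yel; python3 - <<'E'
from h import *
T=pose();print(inpry(T))
im=ctrl.get_image('top');cv2.imwrite('pics/t10.png',cv2.resize(im[170:250,230:350,::-1],None,fx=6,fy=6,interpolation=cv2.INTER_CUBIC))
im=ctrl.get_image('side');cv2.imwrite('pics/s10.png',cv2.resize(im[150:250,220:340,::-1],None,fx=6,fy=6,interpolation=cv2.INTER_CUBIC))
# where would tail end centre & handle corner be in side for bar_mid pose angles
for th in (4,7,10,13):
    a=np.radians(th); mid=T[:3,:3]@BM+T[:3,3]; d=-CX*np.cos(a)-np.array([0,0,np.sin(a)])
    print(th,(proj('side',[mid,mid-60*d,mid+80*d]).round(1)-[220,150])*6)
E
```

```text
12.5167 [545.16  74.27 282.94] 23.904983114491493 [-1.07573445 -7.56650183  3.67701707] [-1.27137413  0.01800805  0.01664444] [ 0.072  0.489  1.879  0.257  0.781 -0.132]
[[-0.02   1.    -0.003]
 [ 0.984  0.02   0.179]
 [ 0.179  0.    -0.984]]
{'out': np.float64(102.86114606978727), 'up': np.float64(26.34690151650176), 'lat': np.float64(0.16064659919094193), 'theta': np.float64(10.325212633086771), 's': np.float64(105.91784588407431), 'nh': np.float64(7.483881694476482), 'yawerr': np.float64(0.11225057793885185)}
4 [[267.  500.4]
 [240.6 589.2]
 [300.  388.8]]
7 [[267.  500.4]
 [240.6 584.4]
 [300.  394.8]]
10 [[267.  500.4]
 [240.6 579.6]
 [299.4 401.4]]
13 [[267.  500.4]
 [240.6 574.2]
 [299.4 408. ]]
```

View pics/w10.png

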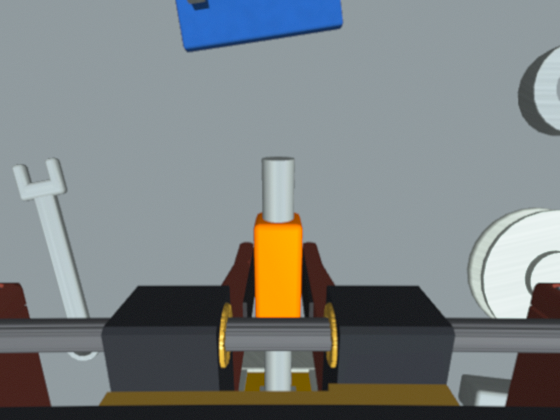

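View pics/s10.png

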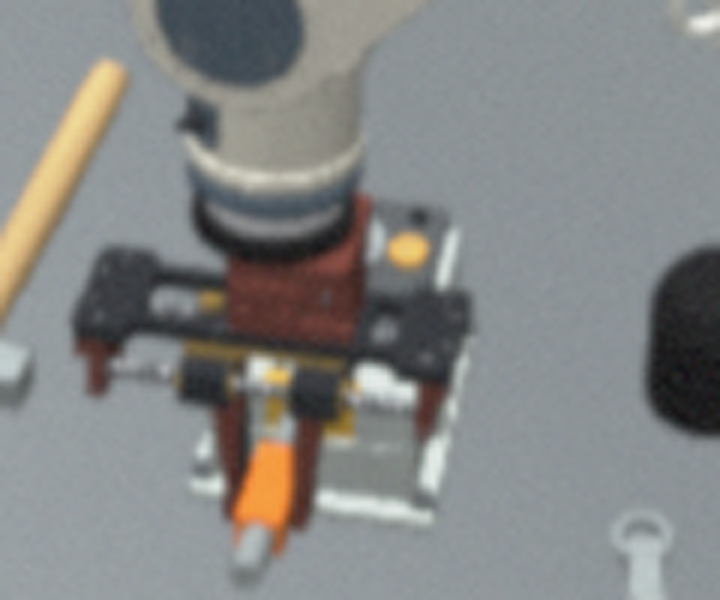

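View pics/t10.png

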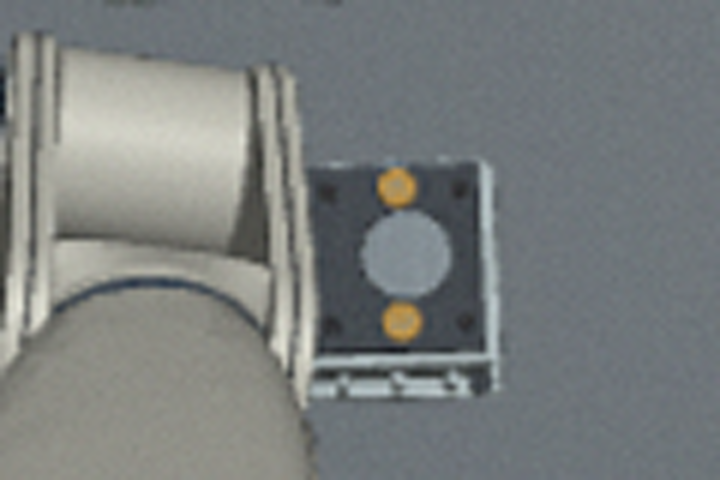

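```bash
python3 - <<'E'
from h import *
T=pose(); T1=pry(15,106,8.4); plan(T,T1,3); T2=pry(15,165,9.5); plan(T1,T2,5)
T3=T2.copy();T3[2,3]+=80; T4=yawT([535,200,400],-79.5); print(T2[:3,3])
E
```

```text
N 3 row m [-0.005   0.     -0.0031] deg [-0.    1.56  0.03] max 5.849917174624976
N 5 row m [ 0.0118  0.     -0.0002] deg [ 0. -0. -0.] max 11.802050669269299
[544.57027106 114.44465042 305.27326802]
```

>>> jog_arm(steps=[[[-0.005,0,-0.0031,0,1.56,0,1],[-0.005,0,-0.0031,0,1.56,0,1],[-0.005,0,-0.0031,0,1.56,0,1],[0,0,0,0,0,0,1],[0.0118,0,-0.0002,0,0,0,1],[0.0118,0,-0.0002,0,0,0,1],[0.0118,0,-0.0002,0,0,0,1],[0.0118,0,-0.0002,0,0,0,1],[0.0118,0,-0.0002,0,0,0,1],[0.01,0,0,0,0,0,1],[0,0,0,0,0,0,1]]])

```text
t: 13.58
ee_pos: [543.6, 127.6, 307.5]
orientation: [-2.057, -2.105, -0.272]
ft_force: [-0.1, -0.4, -4.5]
width: 24.2
```

```bash
python3 see.py w11|grep -v yel; python3 - <<'E'
from h import *
T=pose();print(inpry(T))
im=ctrl.get_image('side');cv2.imwrite('pics/side11.png',im[:,:,::-1])
a=cv2.imread('pics/side0.png')
f=lambda x:cv2.resize(x[170:245,245:315],None,fx=5.5,fy=5.5,interpolation=cv2.INTER_CUBIC)
cv2.imwrite('pics/s11.png',np.hstack([f(a),f(im[:,:,::-1])]))
E
```

```text
13.5833 [543.58 127.62 307.51] 24.211390694538128 [-0.1291016  -0.38914397 -4.45238301] [-0.3123477  -0.06935089 -0.00446359] [ 0.15   0.459  1.86   0.359  0.821 -0.118]
[[-0.023  1.    -0.005]
 [ 0.966  0.023  0.259]
 [ 0.259  0.001 -0.966]]
{'out': np.float64(169.20175874620696), 'up': np.float64(53.756652198873695), 'lat': np.float64(0.8627863245796252), 'theta': np.float64(14.990366525421459), 's': np.float64(177.35034737159066), 'nh': np.float64(8.161571609323513), 'yawerr': np.float64(0.2839531358727925)}
```

View pics/w11.png

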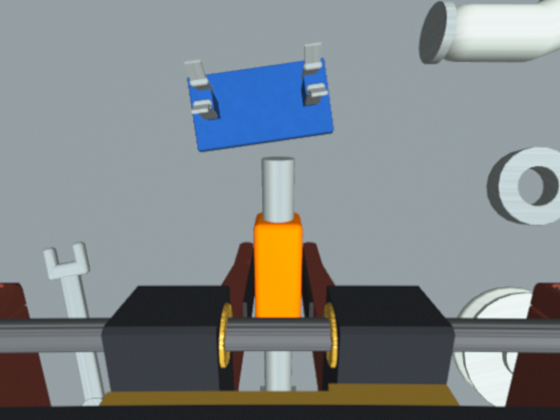

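View pics/s11.png

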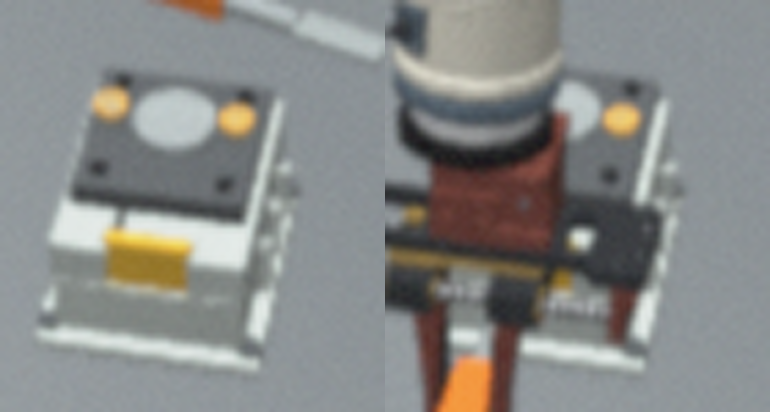

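```bash
python3 - <<'E'
from h import *
T=pose(); T1=yawT([527,180,400],0); plan(T,T1,4)
E
```

```text
N 4 row m [ 0.0172 -0.0039 -0.0208] deg [-0.03 -3.74  0.32] max 27.289311268533492
```

>>> jog_arm(steps=[[[0.0172,-0.0039,-0.0208,-0.03,-3.74,0.32,1],[0.0172,-0.0039,-0.0208,-0.03,-3.74,0.32,1],[0.0172,-0.0039,-0.0208,-0.03,-3.74,0.32,1],[0.0172,-0.0039,-0.0208,-0.03,-3.74,0.32,1],[0,0,0,0,0,0,1],[0,0,0,0,0,0,1]]])

```text
t: 14.18
ee_pos: [527.5, 179.7, 400.6]
orientation: [-2.221, -2.221, -0.004]
ft_force: [-0.8, -0.5, -6.2]
width: 23.8
```

```bash
python3 see.py w12|grep -v yel; python3 - <<'E'
from h import *
c=cam('wrist'); im=cv2.imread('pics/w12.png')[:,:,::-1].copy()
hsv=cv2.cvtColor(im,cv2.COLOR_RGB2HSV); m=cv2.inRange(hsv,(105,150,60),(125,255,255)); n,l,s,ce=cv2.connectedComponentsWithStats(m)
i=1+np.argmax([s[k,4] if ce[k][1]<200 else 0 for k in range(1,n)]); ys,xs=np.nonzero(l==i)
h=np.array([onz('wrist',(x,y),10,c)[:2] for x,y in zip(xs,ys)]); r=cv2.minAreaRect(h.astype(np.float32)); print(s[i],r)
for d in ctrl.landmark_of('rack_seat','wrist')[:2]+ctrl.landmark_of('rack','wrist')[:2]: print(d['p'],d['uv'],onz('wrist',d['uv'],50,c),onz('wrist',d['uv'],0,c))
cv2.imwrite('pics/w12c.png',cv2.resize(im[20:200,180:380,::-1],None,fx=4,fy=3.3,interpolation=cv2.INTER_CUBIC))
ims=ctrl.get_image('side');cv2.imwrite('pics/side12.png',ims[:,:,::-1])
a=cv2.imread('pics/side0.png')
f=lambda x:cv2.resize(x[170:245,245:315],None,fx=5.5,fy=5.5,interpolation=cv2.INTER_CUBIC)
cv2.imwrite('pics/s12.png',np.hstack([f(a),f(ims[:,:,::-1])]))
p=FUL-24*CX; p[2]=98; print(proj('side',[p,p+[0,0,9]]))
E
```

```text
14.1833 [527.47 179.67 400.57] 23.778647853124415 [-0.83771786 -0.5462362  -6.21888053] [-0.00248465 -0.05865392  0.04386736] [0.307 0.329 1.785 0.002 1.025 0.305]
[[-0.     1.     0.002]
 [ 1.     0.     0.002]
 [ 0.002  0.002 -1.   ]]
[ 210   32  126   88 6896] ((522.423583984375, 298.7057800292969), (127.38140869140625, 68.07182312011719), 9.399807929992676)
0.85 [274.9, 76.1] [524.19920258 295.17843388  50.        ] [523.70934935 301.11804203   0.        ]
0.63 [276.6, 79.0] [525.83364599 292.59200956  50.        ] [525.591951  298.1389198   0.       ]
[[272.97270776 205.46541662]
 [272.93234074 203.42350894]]
```

View pics/w12.png

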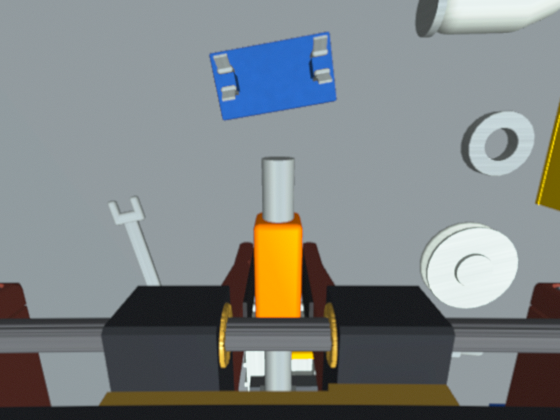

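View pics/w12c.png

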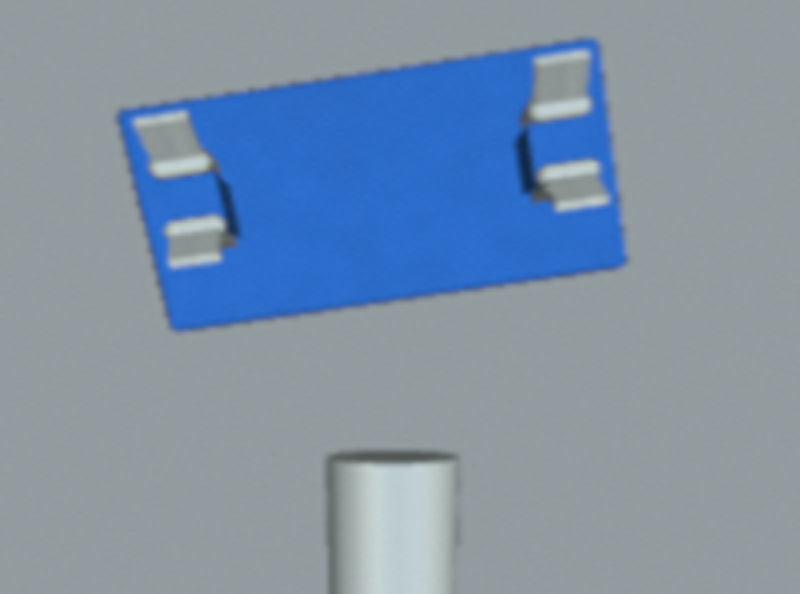

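View pics/s12.png

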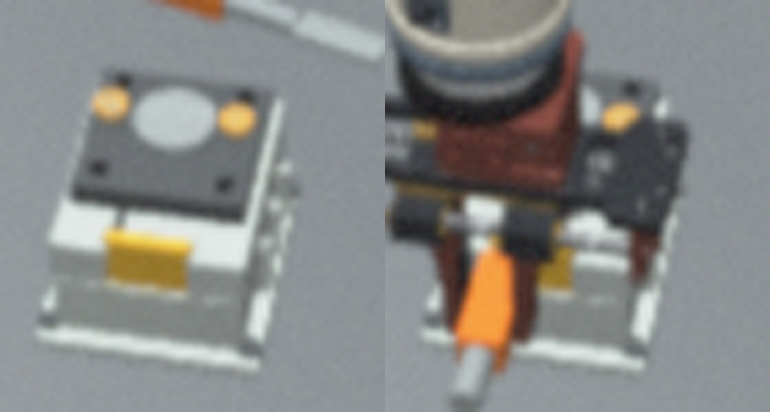

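```bash
python3 - <<'E'
from h import *
c=cam('wrist')
for z in (57,64,71):
    a=onz('wrist',(227.3,79.4),z,c);b=onz('wrist',(321.3,62.1),z,c);print(z,a,b,(a+b)/2,np.degrees(np.arctan2(*(b-a)[1::-1])),np.linalg.norm(b-a))
YR=9.4; C=np.array([522.5,298.2])
a=np.radians(YR); 
# target: tool y yaw = YR+90, bar tip +x rack; tool x = yaw YR+180
def tgt(zmid,C=C):
    T=yawT([0,0,0],YR+90); T[:3,3]=np.r_[C,zmid]-T[:3,:3]@BM; return T
T0=pose(); T1=tgt(140); print(T1[:3,3]); N=16; t,r=plan(T0,T1,N)
for T in path(T0,t,r,N): print((T@np.r_[BM,1])[:3].round(),(T@np.r_[BM-[140,0,0],1])[:3].round(),end='|')
E
```

```text
57 [478.8562484  290.15992032  57.        ] [566.9199576  304.70840353  57.        ] [522.888103   297.43416193  57.        ] 9.380767202129492 89.257353989401
64 [479.91866786 289.39827478  64.        ] [566.06287175 303.6296479   64.        ] [522.9907698  296.51396134  64.        ] 9.380767202129489 87.31183106820174
71 [480.98108732 288.63662924  71.        ] [565.2057859  302.55089227  71.        ] [523.09343661 295.59376076  71.        ] 9.380767202129492 85.36630814700243
[523.48657216 298.36332596 314.6       ]
N 16 row m [0.0061 0.006  0.0052] deg [-0.01 -0.01 -6.22] max 10.019336924477912
[533. 185. 218.] [547.  46. 218.]|[538. 192. 213.] [568.  55. 213.]|[542. 199. 208.] [587.  66. 208.]|[546. 207. 203.] [605.  79. 203.]|[549. 214. 197.] [621.  94. 197.]|[551. 223. 192.] [635. 111. 192.]|[552. 231. 187.] [648. 129. 187.]|[552. 240. 182.] [659. 149. 182.]|[551. 248. 177.] [667. 169. 176.]|[550. 256. 171.] [673. 191. 171.]|[547. 264. 166.] [677. 213. 166.]|[544. 272. 161.] [679. 235. 161.]|[540. 279. 156.] [678. 257. 156.]|[535. 286. 150.] [674. 279. 150.]|[529. 293. 145.] [669. 300. 145.]|[523. 298. 140.] [661. 321. 140.]|
```

>>> jog_arm(steps=[[[0.0061,0.006,0.0052,0,0,-6.22,1],[0.0061,0.006,0.0052,0,0,-6.22,1],[0.0061,0.006,0.0052,0,0,-6.22,1],[0.0061,0.006,0.0052,0,0,-6.22,1],[0.0061,0.006,0.0052,0,0,-6.22,1],[0.0061,0.006,0.0052,0,0,-6.22,1],[0.0061,0.006,0.0052,0,0,-6.22,1],[0.0061,0.006,0.0052,0,0,-6.22,1],[0.0061,0.006,0.0052,0,0,-6.22,1],[0.0061,0.006,0.0052,0,0,-6.22,1],[0.0061,0.006,0.0052,0,0,-6.22,1],[0.0061,0.006,0.0052,0,0,-6.22,1],[0.0061,0.006,0.0052,0,0,-6.22,1],[0.0061,0.006,0.0052,0,0,-6.22,1],[0.0061,0.006,0.0052,0,0,-6.22,1],[0.0061,0.006,0.0052,0,0,-6.22,1],[0,0,0,0,0,0,1],[0,0,0,0,0,0,1]]])

```text
t: 15.88
ee_pos: [523.1, 298.8, 315.4]
orientation: [0.252, -3.129, 0.001]
ft_force: [0.1, -0.0, -5.5]
width: 23.8
```

```bash
cat >> h.py <<'E'
YR=9.4; RC=np.array([522.7,298.0])
def tgt(zmid,C=RC):
    T=yawT([0,0,0],YR+90); T[:3,3]=np.r_[C,zmid]-T[:3,:3]@BM; return T
E
python3 see.py w13|grep -v yel; python3 - <<'E'
from h import *
T=pose(); print((T@np.r_[BM,1])[:3]); plan(T,tgt(90),2)
ims=ctrl.get_image('side');cv2.imwrite('pics/side13.png',ims[:,:,::-1])
a=cv2.imread('pics/side0.png')
f=lambda x:cv2.resize(x[170:245,245:315],None,fx=5.5,fy=5.5,interpolation=cv2.INTER_CUBIC)
cv2.imwrite('pics/s13.png',np.hstack([f(a),f(ims[:,:,::-1])]))
E
```

```text
15.8833 [523.11 298.8  315.45] 23.78140861657929 [ 0.14263288 -0.03826265 -5.52933207] [ 0.02123553 -0.09847753 -0.01277387] [ 4.990e-01  5.030e-01  1.740e+00  1.000e-03  9.010e-01 -1.233e+00]
[[-0.987 -0.16  -0.003]
 [-0.16   0.987 -0.001]
 [ 0.003 -0.    -1.   ]]
[522.25664003 298.61988832 141.42602247]
N 2 row m [-0.0001 -0.0003  0.0257] deg [ 0.   -0.04 -0.1 ] max 25.71437917266094
```

View pics/w13.png

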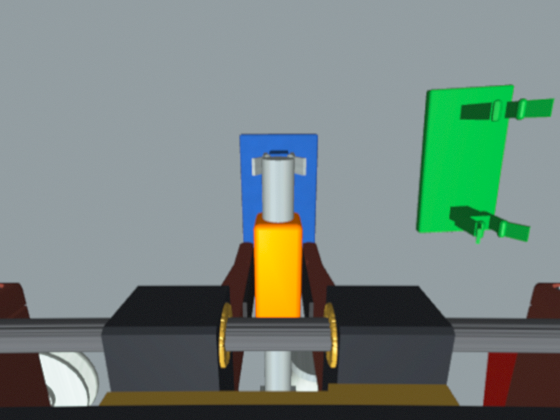

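View pics/s13.png

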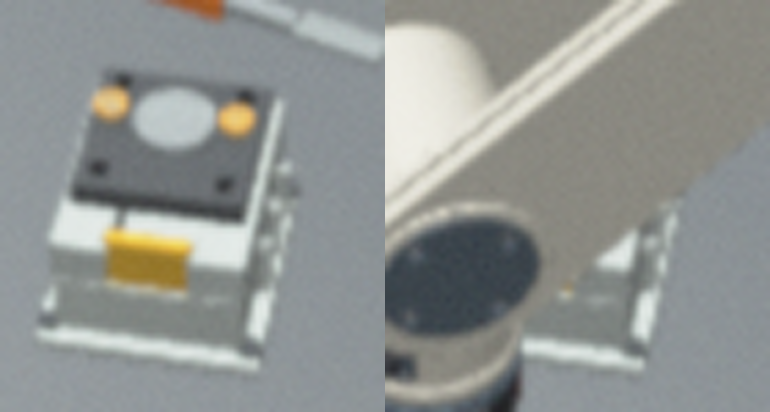

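View pics/side13.png

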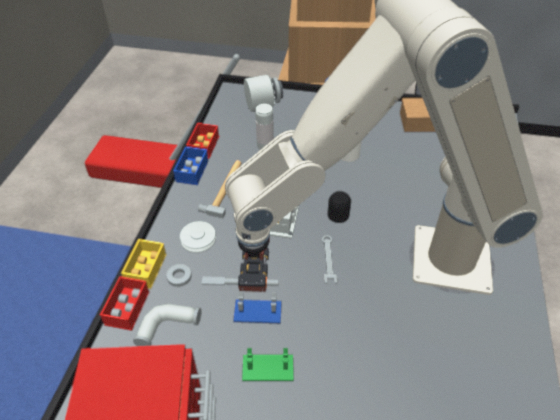

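>>> jog_arm(steps=[[[-0.0001,-0.0003,0.0257,0,0,-0.1,1],[-0.0001,-0.0003,0.0257,0,0,-0.1,1],[0,0,0.011,0,0,0,1],[0,0,0,0,0,0,1]]])

```text
t: 16.32
ee_pos: [522.9, 298.0, 251.8]
orientation: [0.26, -3.126, 0.003]
ft_force: [-0.8, -0.7, -4.2]
width: 24.1
```

```bash
python3 see.py w14|grep -v yel; python3 - <<'E'
from h import *
T=pose(); print((T@np.r_[BM,1])[:3]); plan(T,tgt(50),5)
E
```

```text
16.3167 [522.87 297.98 251.81] 24.055154788055162 [-0.84750288 -0.65700604 -4.17241856] [ 0.03559953 -0.07570725 -0.01702252] [ 4.980e-01  5.960e-01  1.765e+00  1.000e-03  7.860e-01 -1.239e+00]
[[-0.986 -0.165 -0.005]
 [-0.165  0.986 -0.002]
 [ 0.005 -0.001 -1.   ]]
[522.03676021 298.11109133  78.8604031 ]
N 5 row m [-0.     -0.0001  0.0058] deg [-0.01 -0.03  0.02] max 5.771780152212597
```

View pics/w14.png

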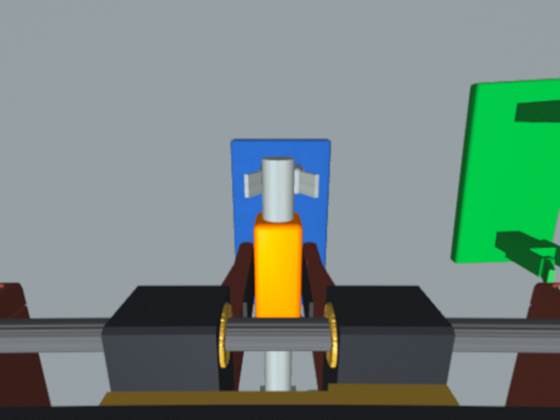

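>>> jog_arm(steps=[[[0,0.002,0,0,0,0,1],[0,0,0.006,0,0,0,1],[0,0,0.006,0,0,0,1],[0,0,0,0,0,0,1]]])

```text
t: 16.7
ee_pos: [523.0, 301.0, 242.0]
orientation: [0.263, -3.13, -0.0]
ft_force: [0.4, 0.4, -5.3]
width: 23.8
```

```bash
python3 see.py w15|grep -v yel; python3 - <<'E'
from h import *
T=pose(); print((T@np.r_[BM,1])[:3])
E
```

```text
16.7 [522.99 300.97 242.02] 23.75335850140513 [ 0.42030518  0.39938576 -5.27488062] [ 0.05159048 -0.04715059  0.01005585] [ 5.020e-01  6.120e-01  1.765e+00  1.000e-03  7.650e-01 -1.237e+00]
[[-0.986 -0.167 -0.001]
 [-0.167  0.986  0.   ]
 [ 0.001  0.    -1.   ]]
[521.86146534 300.8030039   67.61084958]
```

View pics/w15.png

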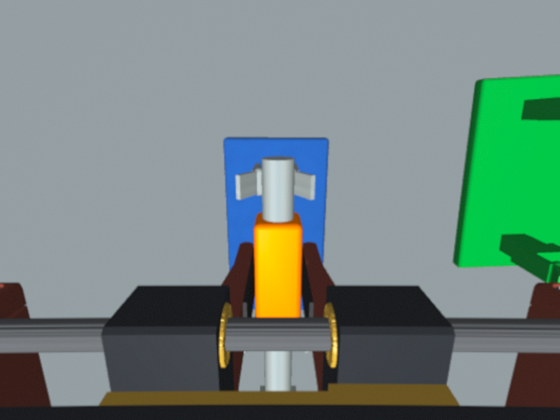

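>>> jog_arm(steps=[[[0,-0.0008,0.004,0,0,0,1],[0,0,0.004,0,0,0,1],[0,0,0.003,0,0,0,1],[0,0,0,0,0,0,1]]])

```text
t: 17.08
ee_pos: [524.4, 300.2, 232.5]
orientation: [-0.263, 3.127, 0.002]
ft_force: [3.8, -2.7, 1.4]
width: 24.0
```

>>> jog_arm(steps=[[[0,0,0.003,0,0,0,1],[0,0,0.003,0,0,0,1],[0,0,0,0,0,0,1]]])

```text
t: 17.33
ee_pos: [523.3, 299.9, 224.9]
orientation: [0.263, -3.13, -0.0]
ft_force: [1.7, -1.5, -6.3]
width: 24.0
```

```bash
python3 see.py w16|grep -v yel; python3 - <<'E'
from h import *
T=pose(); print((T@np.r_[BM,1])[:3])
E
```

```text
17.3333 [523.29 299.9  224.88] 23.99058219414859 [ 1.66464674 -1.51269735 -6.26746167] [-0.1631786  -0.37164709  0.00677283] [ 0.501  0.639  1.769  0.     0.735 -1.238]
[[-0.986 -0.167 -0.   ]
 [-0.167  0.986  0.   ]
 [ 0.     0.    -1.   ]]
[521.97428048 299.76086562  50.19770135]
```

View pics/w16.png

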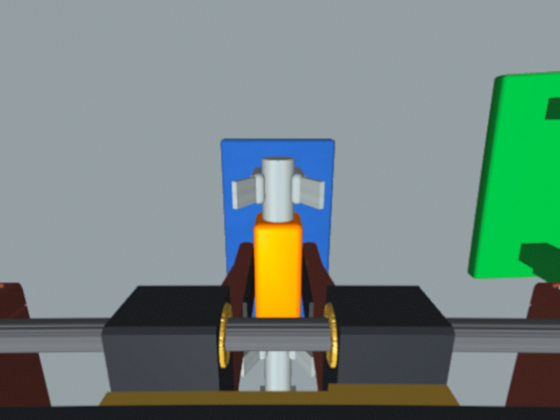

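>>> jog_arm(steps=[[[0,0,0.0015,0,0,0,1],[0,0,0.001,0,0,0,1],[0,0,0,0,0,0,1]]])

```text
t: 17.63
ee_pos: [523.1, 300.1, 224.0]
orientation: [0.263, -3.13, 0.0]
ft_force: [-3.7, -4.4, 11.3]
width: 24.3
```

>>> jog_arm(steps=[[[0,0,-0.0015,0,0,0,1],[0,0,0,0,0,0,-0.2],[0,0,0,0,0,0,-0.2],[0,0,0,0,0,0,-0.2],[0,0,0,0,0,0,-0.2],[0,0,0,0,0,0,-0.2],[0,0,0,0,0,0,-0.2],[0,0,0,0,0,0,-0.2],[0,0,0,0,0,0,-0.2],[0,0,0,0,0,0,-0.2],[0,0,0,0,0,0,-0.2]]])

```text
t: 18.55
ee_pos: [523.3, 300.2, 224.4]
orientation: [0.263, -3.13, -0.001]
ft_force: [0.3, -0.2, -0.1]
width: 52.9
```

```bash
python3 see.py w17|grep -v yel
```

```text
18.55 [523.29 300.19 224.37] 52.93834430511866 [ 0.2894593  -0.17065534 -0.12075267] [ 0.09515148 -0.15236778  0.02224796] [ 5.010e-01  6.400e-01  1.768e+00  1.000e-03  7.330e-01 -1.238e+00]
[[-0.986 -0.167 -0.   ]
 [-0.167  0.986  0.   ]
 [ 0.     0.    -1.   ]]
```

View pics/w17.png

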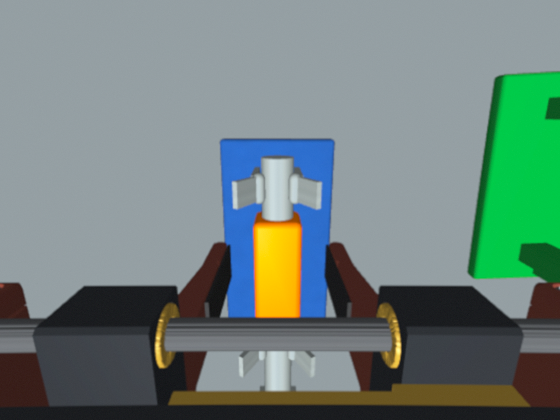

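>>> jog_arm(steps=[[[0,0,-0.02,0,0,0,-0.2],[0,0,-0.03,0,0,0,-0.2],[0,0,-0.035,0,0,0,-0.2],[0,0,-0.035,0,0,0,-0.2],[0,0,-0.035,0,0,0,-0.2],[-0.02,0,-0.03,0,0,0,-0.2],[-0.03,0,-0.02,0,0,0,-0.2],[-0.02,0,0,0,0,0,-0.2],[0,0,0,0,0,0,-0.2],[0,0,0,0,0,0,-0.2]]])

```text
t: 19.43
ee_pos: [592.6, 311.6, 429.0]
orientation: [0.262, -3.13, -0.0]
ft_force: [-0.2, 0.2, -0.9]
width: 53.0
```

```bash
python3 see.py w18|grep -v yel; python3 - <<'E'
from h import *
o=ctrl.get_obs();im=ctrl.get_image('wrist');c=cam('wrist',o)
hsv=cv2.cvtColor(im,cv2.COLOR_RGB2HSV)
def rect(lo,hi,z):
    m=cv2.inRange(hsv,lo,hi); n,l,s,ce=cv2.connectedComponentsWithStats(m)
    i=1+np.argmax(s[1:,4]); ys,xs=np.nonzero(l==i); h=np.array([onz('wrist',(x,y),z,c)[:2] for x,y in zip(xs,ys)]); print(s[i],cv2.minAreaRect(h.astype(np.float32)))
rect((5,200,150),(17,255,255),62); rect((105,150,60),(125,255,255),10)
E
```

```text
19.4333 [592.62 311.64 429.05] 52.95874071933801 [-0.22412353  0.21908802 -0.93100526] [ 0.12310557 -0.12520091 -0.00171191] [ 4.660e-01  4.650e-01  1.503e+00  1.000e-03  1.174e+00 -1.272e+00]
[[-0.986 -0.167 -0.001]
 [-0.167  0.986  0.   ]
 [ 0.001  0.    -1.   ]]
[287  99   2  38  38] ((513.5166625976562, 309.6805114746094), (37.2738151550293, 1.007349967956543), 11.724335670471191)
[ 249   68   22  109 1634] ((526.6817626953125, 278.3813781738281), (126.26008605957031, 24.89971923828125), 9.842649459838867)
```

View pics/w18.png

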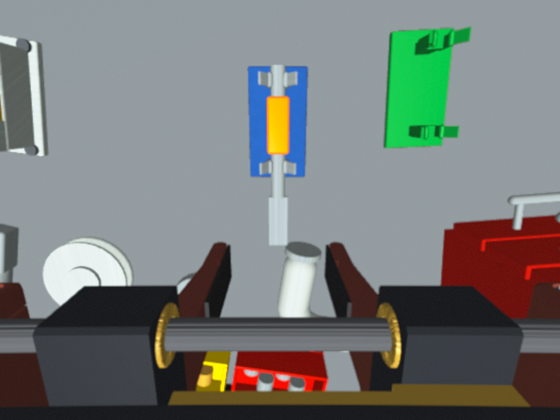

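```bash
python3 - <<'E'
from h import *
o=ctrl.get_obs();c=cam('wrist',o)
h=(onz('wrist',(278,97),62,c)+onz('wrist',(278,153),62,c))/2; print('handle',h, onz('wrist',(278,97),62,c)-onz('wrist',(278,153),62,c))
b=sum(onz('wrist',p,10,c) for p in [(249,67),(306.5,67),(305,176.5),(250,176.5)])/4; print('base',b)
u=np.array([np.cos(np.radians(9.5)),np.sin(np.radians(9.5))]); d=(h-b)[:2]; print('along',d@u,'across',d@np.array([-u[1],u[0]]))
a=cv2.imread('pics/side0.png');ims=ctrl.get_image('side')[:,:,::-1]
f=lambda x:cv2.resize(x[170:245,245:315],None,fx=5.5,fy=5.5,interpolation=cv2.INTER_CUBIC)
cv2.imwrite('pics/s18.png',np.hstack([f(a),f(ims)])); cv2.imwrite('pics/side18.png',ims)
t=ctrl.get_image('top')[:,:,::-1];cv2.imwrite('pics/t18.png',t)
E
```

```text
handle [522.59087435 300.55125318  62.        ] [-56.31176703  -9.55495398   0.        ]
base [522.191973  300.0823034  10.       ]
along 0.47082969119730494 across 0.3966807054896132
```

View pics/s18.png

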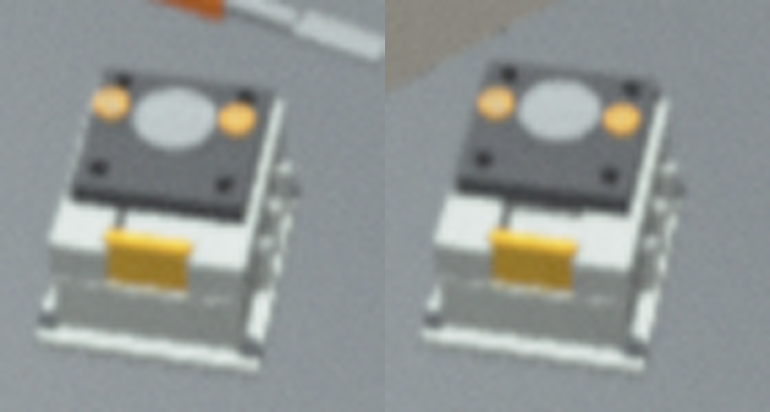

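View pics/t18.png

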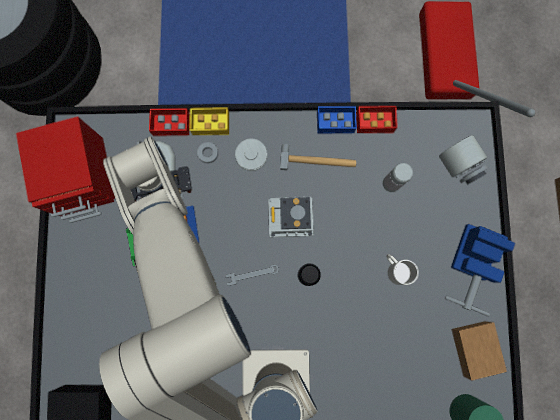

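```bash
python3 - <<'E'
import cv2,numpy as np
a=cv2.imread('pics/side0.png',0);b=cv2.imread('pics/side18.png',0)
up=lambda x:cv2.resize(x[165:250,235:325],None,fx=10,fy=10,interpolation=cv2.INTER_CUBIC)
A,B=up(a),up(b)
def m(x0,y0,x1,y1):
    t=A[(y0-165)*10:(y1-165)*10,(x0-235)*10:(x1-235)*10]; r=cv2.matchTemplate(B,t,cv2.TM_CCOEFF_NORMED); _,v,_,p=cv2.minMaxLoc(r); print(p[0]/10+235-x0,p[1]/10+165-y0,v)
m(258,197,292,212);m(269,185,285,200);m(256,198,268,208);m(255,208,284,234)
from h import proj,FUL,CX
p=FUL-60*CX;p[2]=98;q=FUL-24*CX;q[2]=98
print(proj('side',[p,p+[0,0,1],q,q+[0,0,1]]))
E
```

```text
0.0 -1.1999999999999886 0.9656379222869873
-0.10000000000002274 -1.4000000000000057 0.9937434792518616
-0.19999999999998863 -1.5999999999999943 0.9856361150741577
0.0 -0.19999999999998863 0.97287917137146
[[275.20916577 197.27232582]
 [275.20572976 197.0459679 ]
 [272.97270776 205.46541662]
 [272.96823799 205.23933321]]
```

```bash
python3 - <<'E'
from h import *
T0=pose(); T1=yawT([547,215,420],1.05); N=15;t,r=plan(T0,T1,N)
print([p[:3,3].round().tolist() for p in path(T0,t,r,N)])
al=np.radians(50); z=-CX*np.sin(al)-np.array([0,0,np.cos(al)]); x=CX*np.cos(al)-np.array([0,0,np.sin(al)])
T2=Tm([0,0,0],x,z); Tc=ctrl.camera_info('wrist')['T_tool_cam']
axis=T2[:3,:3]@Tc[:3,2]; tg=FUL-24*CX; tg[2]=92; T2[:3,3]=tg-axis*270-T2[:3,:3]@Tc[:3,3]; print(axis,T2)
np.save('T2.npy',T2); plan(T1,T2,8)
print([p[:3,3].round().tolist() for p in path(T1,*plan(T1,T2,8),8)])
E
```

```text
N 15 row m [-0.0016 -0.0079  0.0006] deg [-0.01 -0.01  6.57] max 8.062839838521374
[[594.0, 304.0, 428.0], [596.0, 296.0, 427.0], [598.0, 288.0, 427.0], [598.0, 280.0, 426.0], [597.0, 272.0, 426.0], [595.0, 264.0, 425.0], [593.0, 257.0, 424.0], [590.0, 250.0, 424.0], [585.0, 243.0, 423.0], [580.0, 236.0, 423.0], [575.0, 231.0, 422.0], [569.0, 225.0, 422.0], [562.0, 221.0, 421.0], [555.0, 218.0, 421.0], [547.0, 215.0, 420.0]]
[ 0.01725826 -0.91499036 -0.40310642] [[-1.17790388e-02  9.99832084e-01  1.40377119e-02  5.42753743e+02]
 [ 6.42679676e-01  1.83249314e-02 -7.65915812e-01  1.92919745e+02]
 [-7.66044443e-01  0.00000000e+00 -6.42787610e-01  2.72319164e+02]
 [ 0.00000000e+00  0.00000000e+00  0.00000000e+00  1.00000000e+00]]
N 8 row m [ 0.0045 -0.0006  0.0187] deg [ 0.   -6.25  0.  ] max 19.26865192164213
N 8 row m [ 0.0045 -0.0006  0.0187] deg [ 0.   -6.25  0.  ] max 19.26865192164213
[[546.0, 219.0, 401.0], [546.0, 222.0, 382.0], [545.0, 222.0, 363.0], [545.0, 220.0, 344.0], [544.0, 216.0, 325.0], [544.0, 211.0, 307.0], [543.0, 203.0, 289.0], [543.0, 193.0, 272.0]]
```

>>> jog_arm(steps=[[[-0.0016,-0.0079,0.0006,0,0,6.57,-0.2],[-0.0016,-0.0079,0.0006,0,0,6.57,-0.2],[-0.0016,-0.0079,0.0006,0,0,6.57,-0.2],[-0.0016,-0.0079,0.0006,0,0,6.57,-0.2],[-0.0016,-0.0079,0.0006,0,0,6.57,-0.2],[-0.0016,-0.0079,0.0006,0,0,6.57,-0.2],[-0.0016,-0.0079,0.0006,0,0,6.57,-0.2],[-0.0016,-0.0079,0.0006,0,0,6.57,-0.2],[-0.0016,-0.0079,0.0006,0,0,6.57,-0.2],[-0.0016,-0.0079,0.0006,0,0,6.57,-0.2],[-0.0016,-0.0079,0.0006,0,0,6.57,-0.2],[-0.0016,-0.0079,0.0006,0,0,6.57,-0.2],[-0.0016,-0.0079,0.0006,0,0,6.57,-0.2],[-0.0016,-0.0079,0.0006,0,0,6.57,-0.2],[-0.0016,-0.0079,0.0006,0,0,6.57,-0.2],[0,0,0,0,0,0,-0.2]]])

```text
t: 20.97
ee_pos: [545.7, 214.7, 419.8]
orientation: [-2.204, -2.237, 0.003]
ft_force: [0.2, 0.2, -0.9]
width: 52.6
```

>>> jog_arm(steps=[[[0.0045,-0.0006,0.0187,0,-6.25,0,-0.2],[0.0045,-0.0006,0.0187,0,-6.25,0,-0.2],[0.0045,-0.0006,0.0187,0,-6.25,0,-0.2],[0.0045,-0.0006,0.0187,0,-6.25,0,-0.2],[0.0045,-0.0006,0.0187,0,-6.25,0,-0.2],[0.0045,-0.0006,0.0187,0,-6.25,0,-0.2],[0.0045,-0.0006,0.0187,0,-6.25,0,-0.2],[0.0045,-0.0006,0.0187,0,-6.25,0,-0.2],[0,0,0,0,0,0,-0.2],[0,0,0,0,0,0,-0.2],[0,0,0,0,0,0,-0.2]]])

```text
t: 21.88
ee_pos: [543.4, 194.0, 273.5]
orientation: [1.685, 1.719, -0.783]
ft_force: [0.4, 1.1, 0.1]
width: 52.6
```

```bash
python3 see.py w19|grep -v yel; python3 - <<'E'
from h import *
c=cam('wrist'); T=np.load('w19.npy')
L=np.array([CX[1],-CX[0],0])
def P(x,y,z): return np.r_[ (FUL+ (x-55)*CX + y*(-L))[:2], z]
print('lug',proj('wrist',[P(55,-23,90),P(55,23,90)],c).round(1).tolist())
for cc in (0,6,8,10,12): print(cc,'lip bot/top', proj('wrist',[P(31,-50,82+cc),P(31,50,82+cc),P(31,-50,98+cc),P(31,50,98+cc)],c).round(1).tolist())
print('deck edge x62',proj('wrist',[P(62,-40,82),P(62,40,82)],c).round(1).tolist())
im=cv2.imread('pics/w19.png'); cv2.imwrite('pics/w19r.png',im)
E
```

```text
21.8833 [543.39 194.01 273.45] 52.63471776113125 [0.43400616 1.06704668 0.1367096 ] [ 0.36549157 -0.03771437  0.00321751] [ 0.474  0.646  1.741 -0.784  1.328  0.883]
[[-0.013  1.     0.015]
 [ 0.646  0.02  -0.763]
 [-0.764 -0.001 -0.646]]
lug [[305.4, 195.9], [247.6, 195.9]]
0 lip bot/top [[333.7, 200.0], [219.4, 199.9], [335.0, 216.8], [218.0, 216.8]]
6 lip bot/top [[334.2, 206.2], [218.9, 206.2], [335.5, 223.4], [217.5, 223.3]]
8 lip bot/top [[334.3, 208.3], [218.7, 208.3], [335.7, 225.6], [217.3, 225.5]]
10 lip bot/top [[334.5, 210.4], [218.5, 210.4], [335.9, 227.8], [217.1, 227.8]]
12 lip bot/top [[334.7, 212.5], [218.4, 212.5], [336.1, 230.0], [216.9, 230.0]]
deck edge x62 [[327.4, 182.8], [225.5, 182.7]]
```

View pics/w19.png

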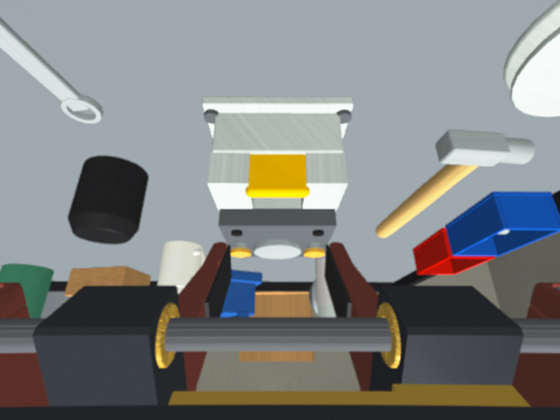

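```bash
python3 - <<'E'
import cv2,numpy as np
a=cv2.imread('pics/w19.png'); cv2.imwrite('pics/w19c.png',cv2.resize(a[150:250,200:360],None,fx=5,fy=5,interpolation=cv2.INTER_CUBIC)[::-1])
g=cv2.cvtColor(a,cv2.COLOR_BGR2GRAY)
for c in (225,235,245,315,325): print(c,g[176:232,c].tolist())
y=a[176:232,278]; print(y.tolist())
E
```

```text
225 [181, 181, 182, 182, 182, 181, 197, 236, 250, 251, 251, 251, 251, 251, 251, 251, 251, 251, 251, 251, 251, 251, 251, 250, 250, 250, 250, 250, 250, 250, 251, 251, 223, 126, 80, 80, 82, 81, 82, 82, 82, 82, 82, 83, 82, 82, 81, 81, 86, 101, 118, 127, 127, 130, 129, 128]
235 [183, 183, 184, 183, 183, 182, 192, 228, 247, 251, 250, 250, 250, 250, 250, 250, 250, 250, 250, 250, 250, 250, 250, 250, 250, 250, 250, 250, 250, 250, 251, 250, 223, 125, 81, 81, 83, 84, 82, 83, 82, 82, 82, 82, 82, 83, 82, 81, 86, 103, 119, 127, 123, 96, 52, 33]
245 [174, 176, 176, 175, 177, 174, 186, 224, 244, 249, 247, 240, 225, 208, 202, 207, 220, 230, 242, 249, 250, 250, 250, 250, 250, 250, 250, 251, 251, 251, 252, 251, 223, 127, 79, 81, 83, 82, 82, 82, 82, 81, 81, 82, 82, 83, 83, 80, 86, 101, 120, 126, 129, 129, 128, 128]
315 [183, 182, 183, 183, 182, 182, 193, 229, 247, 250, 251, 250, 250, 250, 250, 250, 250, 250, 250, 250, 250, 250, 250, 250, 251, 250, 251, 251, 251, 251, 252, 251, 225, 127, 82, 82, 85, 84, 84, 83, 83, 85, 83, 84, 82, 83, 85, 83, 88, 104, 124, 130, 129, 109, 69, 37]
325 [182, 181, 181, 181, 
[... 407 characters left out ...]
5], [0, 165, 217], [0, 172, 223], [0, 188, 236], [0, 211, 248], [0, 226, 253], [0, 235, 254], [0, 245, 255], [0, 249, 255], [0, 249, 255], [0, 245, 255], [124, 227, 252], [173, 194, 202], [181, 187, 175], [179, 186, 175], [179, 187, 176], [179, 186, 176], [178, 186, 175], [179, 188, 176], [179, 187, 176], [180, 188, 178], [175, 182, 171], [143, 147, 139], [100, 97, 93], [85, 83, 78], [87, 83, 79], [87, 83, 79], [88, 83, 80], [87, 84, 79], [85, 81, 78], [87, 83, 78], [86, 83, 79], [87, 83, 78], [87, 84, 80], [85, 83, 78], [86, 83, 79], [85, 81, 77], [87, 84, 78], [90, 86, 82], [107, 104, 97], [126, 123, 116], [134, 129, 123], [138, 134, 125], [136, 133, 124], [135, 132, 125], [134, 130, 123]]
```

View pics/w19c.png

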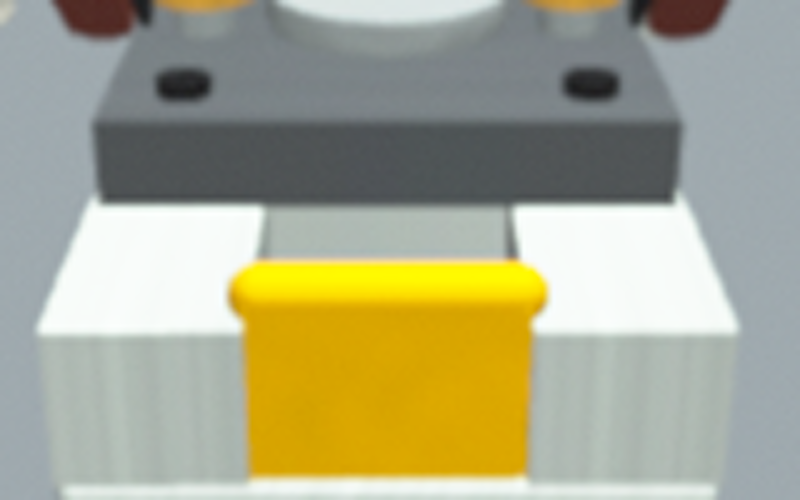

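```bash
python3 -c "
from workcell import ctrl
print(ctrl.close_job())"
```

```text
the job is handed in; nothing more can be done
None
```

I levered the cap up with the pry bar, pressed the bar into the blue holder's clips, let go and handed the job in at about 22 s. `close_job()` gave no verdict, so what follows rests on my own checks.

**Levering:** I put the bar over the yellow lug at 47° without touching anything, then levered it down to about 10°. The handle still felt about 8.5 N upward when I held it there. I did not measure the bar–lug and bar–cap forces separately.

**Cap height:** The last close wrist picture put the cap 7.7 to 8.3 mm above its seat. That is inside the 6 to 12.5 mm window, but a little under the 9 mm asked for. The side camera gave a lower figure of about 6 to 7 mm of rise from the start. It is much coarser (about 4.4 mm per pixel) and leaves out any initial lift, so I trusted the wrist view.

**Bar in the holder:** The bar snapped in and then pressed on the posts, with its handle centre at about 49.4 mm (target 50 mm). After release it was about 0.5 mm off along the holder and 0.4 mm off across it.

**Bystanders and final state:** The top view after release showed the bystanders in view in their places. The arm hid the elbow in that picture, but a wrist view just before showed it standing clear of the bar. The gripper was open and clear of everything at hand-in.

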